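# Throw off the lift's pawl and let the chassis down

### The arm

A 7-joint arm with a two-finger parallel gripper is mounted at the origin on the work surface. World frame = base frame: x ahead of the robot, y to its left, z up, the work surface at z = 0. Lengths are in mm, angles in rad, forces in N, time in s.
With the tool pointing down it reaches from about 400 to 900 mm from the base axis. Payload 5.5 kg.
Tool frame: the origin (TCP) lies on the mounting face of the last link; the fingertips stand 173 mm ahead of it and the grasp point (between the pads) lies 155 mm ahead of it (manip.nose_length is the distance from the TCP to the fingertips, in mm); z points along the fingers, y is the direction in which the jaws open and shut (so a half turn about z gives the same grasp; the last joint's range is limited). The gripper opens to 85 mm and grips with 20 to 120 N. Pads are 22 mm wide; open, the fingers measure 114 mm over their backs; the gripper's body (76 mm by 85 mm) begins 54 mm behind the grasp point. The pads swing forward as they close: fully open they stand 13 mm farther back than shut.
Start: joints at [1.488, 0.501, -0.427, 1.55, 0.221, 1.138, -0.21], TCP at [220.343, -611.51, 404.71] pointing down, gripper open.
Joint ranges: [-2.88, 2.88], [-0.31, 2.03], [-1.54, 1.56], [0.2, 2.42], [-1.41, 4.55], [0.19, 2.02], [-2.57, 2.57]. Speed limits (rad/s): [2.57, 2.57, 3.14, 3.14, 3.14, 3.14, 3.14].

### API

Orientations are given as a unit quaternion [x, y, z, w].
In Python, from station import manip, cams, ticket, spotter gives the robot as it stands.
- The arm moves only by the tool move_arm, never from a script. Its argument "commands" is one flat list of numbers, 6 for each row, row after row: the shift along the tool's x, y, z in cm, then the turn, a rotation vector about the tool's x, y, z in degrees. A call has 1 to 12 rows; each row shifts and turns the pose as measured when the row begins, along the tool's axes as they then stand; what a row does not reach is not made up. A row lasts 1/10 s, in which the tool goes at most 50 mm and 8.59 degrees, less where a joint would pass 70% of its speed; a pose out of reach is approached as far as the arm can. A call is refused whole if a number of a shift passes 5 or a number of a turn 8.59, either way. A call with a gripper value outside its range is refused whole. "gripper" is the finger opening in cm, from 0 to 8.54, set as the call begins (left out, the last holds). The fingers move at their own pace and stop on an object; the grip force is fixed at half the most. Time passes only in rows, so rows that do not move let the fingers close. It gives the time, the measured TCP pose, the force and the opening at its end, in the units of the state.
- manip.get_state(): the state, without advancing time (a new reading comes with each control period).
- cams.camera(name): name is "scene" or "side" or "wrist"; returns (picture, depth): 480x640x3 uint8, red, green, blue; 480x640 float32, mm along the optical axis (not along the pixel's ray), 0 where there is no reading.
- cams.camera_info(name): a dict with "fx", "fy", "cx", "cy" (pixels), "k1" (the pictures are not rectified: a ray, as slopes to the right and down, at radius r is drawn at 1 + k1 r^2 times it, then the intrinsics apply), "camera_from_world" (4x4, takes a point from world to camera coordinates). Camera axes: x right, y down, z forward; pixel columns grow to the right and rows downward; lengths in mm; the calibration is good to about 2 mm. A picture is of the moment at which its call begins: read the wrist's pose just before it. camera_info takes no time and is no camera call; for the wrist camera it gives the pose at the moment of the call.
- ticket.close_job(): hands the job in, once; it reports no verdict.
Trained networks look in the newest picture that a camera, given by its name, has taken for a name from the list of things; names that differ only in an ending like _2 or _b are one class to them, and where a whole thing is asked for, a point or a joint stands for the part that bears it (a point fixed in the world has none). Each returns a list of dicts, best first, with "conf" (0 to 1); they miss things now and then, are a little off and sometimes report something else, mostly with a low value. They report only what shows in the picture. A call takes as long as a camera call. They do not tell look-alikes from the thing itself.
- spotter.outline_of(query, camera): "region" (480x640 bool, what is visible of it) and "position" ([column, row] in pixels, amid what is visible of it).
- spotter.mark_of(query, camera): "position" ([column, row] in pixels: a listed point, or the origin of a listed thing).
The state is a dict: "clock": time; "joints": joint angles; "dq": joint speeds; "tau": joint torques, N m; "tool_pos": TCP position; "eef_rot": TCP orientation; "force": force on the tool from outside, world axes, zero at the start; "torque": the same for the moment, N m; "finger_gap": finger opening in mm.
Only numpy, scipy, OpenCV 4.12 (cv2) and the standard library are available. Lean on these libraries where they do the work, as an engineer would, in place of code of your own. Each camera call takes 0.05 s, during which the arm holds its last target.

### The job

The small ratchet lift on the repair bench holds a circuit board up on its pawl: raise it by its T-handle to the top stop to take the load off the pawl, then pick up the square-handled rod, slip its steel shaft under the leaning pawl and flick the pawl over backwards, away from the toothed mast, so that it stays thrown clear. Lay the rod down flat on the bench top, and press the T-handle down gently until the lift is fully home on its pads, with the pawl still thrown back. Do not touch the pawl with the gripper, do not force the pawl, do not press on the circuit board, do not drop the rod and do not disturb the other things on the bench.

Things in the scene. Friction and masses are not known exactly. Their poses are not given: they have to be found in the camera images.
- stand: Fixed base of the lift: dark steel plate, x -95 to 95, y -125 to 205 mm, 12 thick; two grey cheeks (y -12 to 14, x to 19.5 either side, 165 high) guide the mast. Origin on the bench under the mast's axis, z up, x pointing away from the robot (turned up to 0.25 rad). Board tray on the +y side, pawl on the -y side; above the plate the space under the leaning pawl is open along x.
- lift (a joint): Height of mast, T-handle, tray and board above home, m: 0 home on two rubber pads, 0.118 top stop; starts at 0.100-0.105. At 0.100 a tooth sits on the pawl's nose and blocks it. Weight 4.3-7 N, guide friction 10 N plus 40 N per m/s: it stays where left. Teeth have flat undersides, 25 mm apart, and stick out 12 mm: the nose swings clear only at about 0.110 or higher.
- handle (a point): Centre of the T-handle on top of the mast: a black square bar 18 mm wide (stand x), 70 long (stand y), 18 high, its centre 182 mm above the bench when home; moves with the lift. Takes about 15-18 N to raise, 3-6 N to press down slowly.
- pawl (a joint): Swing of the steel pawl, rad: 0 engaged, leaning 45 degrees up towards the mast (stand +y), on its stop; grows as the nose swings up and away from the mast; 0.785 upright; 1.6 thrown right back on its stop. 0.2 kg: falls back to 0 before upright, on to 1.6 from about 0.2 rad past it. Unloaded, it takes about 2 N half-way along.
- pawl_pivot (a point): Axis of the pawl's hinge, which runs along stand x: at stand x 0, y -72.6, z 73.4 mm, between two bracket plates that reach 84 mm high and to 17 mm either side in x, y -85 to -61 mm.
- pawl_nose (a point): Centre of the pawl's rounded nose (10 mm dia), 80 mm from the pivot. The pawl is a straight bar from pivot to nose, 16 mm wide in stand x (-8 to 8 mm), 10 mm thick.
- rod_grip (a point): On the axis of the rod, in its handle, 20 mm behind the handle's front end and near the balance point; x axis along the rod to the tip. The rod: a black square handle 20 x 20 x 90 mm and a round steel shaft 8 mm dia, 120 mm long, on the same axis, 0.14 kg. It lies flat on the bench, its axis 10 mm above it, tip pointing away from the robot, turned up to 0.35 rad.
- rod_tip (a point): Centre of the end of the rod's steel shaft, 140 mm from rod_grip.
- board (a point): The circuit board with its parts, brown, 140 x 140 mm, fixed on the lift's tray, parts up to 38 mm high over the board; this point is the centre of its top face, 118 mm to stand +y of the mast; moves with the lift. Not to be pressed on.
- screwdriver: Bystander: a screwdriver (not the rod) lying on the bench, round black handle and thin blade, about 150 long over all mm; origin at the centre of its underside. Leave it where it is.
- meter: Bystander: a grey multimeter, 85 x 160 x 36 mm; origin at the centre of its underside. Leave it where it is.
- spool: Bystander: a bare metal solder spool, 56 dia x 38 high mm; origin at the centre of its underside. Leave it where it is.
- tape: Bystander: a black roll of tape lying flat, 90 dia x 19 mm; origin at the centre of its underside. Leave it where it is.
- cup: Bystander: a white mug, 76 dia x 85 high mm; origin at the centre of its underside. Leave it where it is.
- parts_tin: Bystander: an open steel tin with four compartments, 100 x 140 x 30 mm; origin at the centre of its underside. Leave it where it is.
- flux: Bystander: a small amber bottle, 44 dia x 90 high mm; origin at the centre of its underside. Leave it where it is.
Things that resemble listed ones, but are neither listed nor needed, are in the scene too. What is shaped like the part that bears rod_grip but brown or orange is not meant.

How it is judged:
By the outcome, as a careful person would: the job done as asked, in the order asked, and still so for the second after the job is handed in, with the robot touching nothing.
It also fails if it takes over 72 s, if anything falls off the work surface, if the arm or the gripper's body presses on something with over 40 N, if the wrist force passes 120 N, or if a joint passes its speed limit or range.

## Working session

There is one attempt and no reset: what is moved stays moved. The work goes in short steps, Python scripts to look and compute and a tool call to move; the robot and the scene stay as the last step left them, time stands still between calls to the robot, and variables do not carry over. Pictures are saved under pics/ and viewed, and the job is handed in when it is done.

Besides the shell and the picture viewer there is one more tool, called by a JSON object that holds its "method" and its "body". move_arm: Moves the arm, as the interface text tells. Its arguments: {"type":"object","properties":{"commands":{"type":"array","items":{"type":"number"}},"gripper":{"type":"number"}},"required":["commands"]}

```bash
ls; mkdir -p pics
python3 - <<'E'
from station import manip, cams
import cv2,numpy as np
print(manip.get_state())
for n in ["scene","side","wrist"]:
    p,d=cams.camera(n); cv2.imwrite(f"pics/{n}0.png",p[:,:,::-1]); np.save(f"pics/{n}0d.npy",d)
    print(n,cams.camera_info(n))
E
```

```text
pics
{'clock': 0.0, 'joints': array([ 1.48819062,  0.50185561, -0.42680629,  1.55146551,  0.22079902,
        1.13831058, -0.21028791]), 'dq': array([ 0.00014425, -0.00065879,  0.00039437,  0.00075474,  0.00113259,
        0.00165215, -0.0003837 ]), 'tau': array([ 2.18896416e-04, -5.69516909e+01, -5.81614226e+00, -2.80940670e+01,
        1.05783102e-02,  1.21612404e-02, -2.46285032e-05]), 'tool_pos': array([ 220.15266548, -611.19500539,  403.64903165]), 'eef_rot': array([ 9.85081892e-01,  1.72083369e-01, -1.34726052e-04, -9.80641432e-04]), 'force': array([-0.59998575, -0.58989857,  0.0328666 ]), 'torque': array([ 4.68887168e-05, -3.52379408e-02, -6.25699811e-02]), 'finger_gap': 85.6132973052127}
scene {'fx': 546.3870554957621, 'fy': 546.3870554957621, 'cx': 319.50741256527823, 'cy': 243.71854703816584, 'k1': -0.03740869017984853, 'camera_from_world': array([[ 1.04928113e-01,  9.94304014e-01,  1.86981141e-02,
        -4.43000237e+01],
       [ 7.60103616e-01, -6.80606712e-02, -6.46227699e-01,
        -2.97398438e+02],
       [-6.41274188e-01,  8.20199569e-02, -7.62915554e-01,
        
[... 404 characters left out ...]
,
         2.71639190e+02],
       [ 3.72195339e-01, -6.37365628e-01, -6.74711558e-01,
         1.32500573e+03],
       [ 0.00000000e+00,  0.00000000e+00,  0.00000000e+00,
         1.00000000e+00]])}
wrist {'fx': 403.88091092001736, 'fy': 403.88091092001736, 'cx': 324.3274503119798, 'cy': 237.81242275943143, 'k1': -0.09087811678680464, 'camera_from_world': array([[ 3.39706389e-01, -9.40530121e-01, -1.63137328e-03,
        -6.49157556e+02],
       [-9.06668049e-01, -3.27936137e-01,  2.65350596e-01,
        -3.44588112e+01],
       [-2.50105215e-01, -8.86621788e-02, -9.64150610e-01,
         3.78685688e+02],
       [ 0.00000000e+00,  0.00000000e+00,  0.00000000e+00,
         1.00000000e+00]])}
```

View pics/scene0.png

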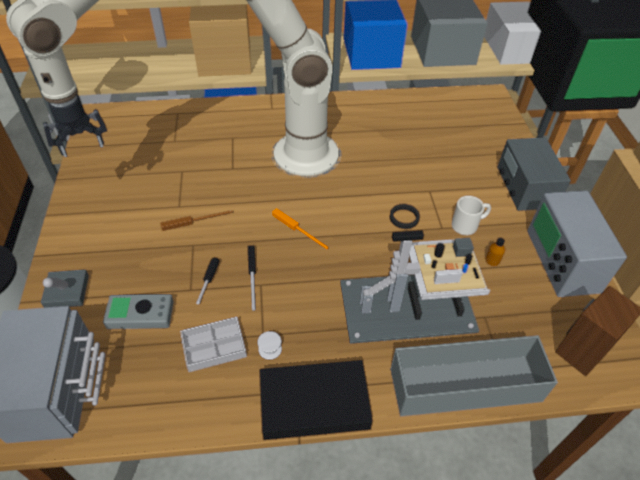

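View pics/side0.png

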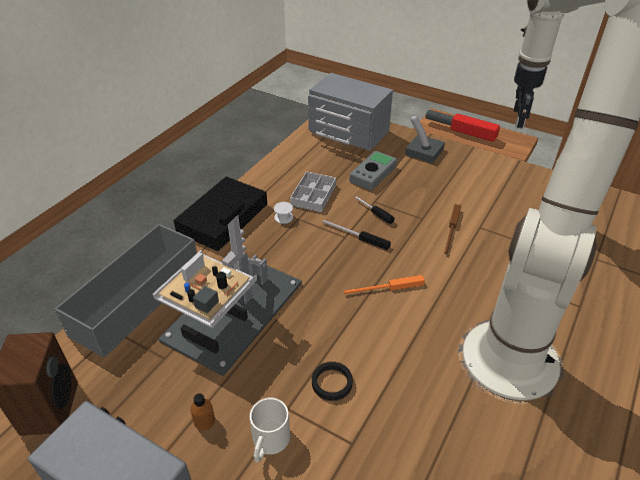

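View pics/wrist0.png

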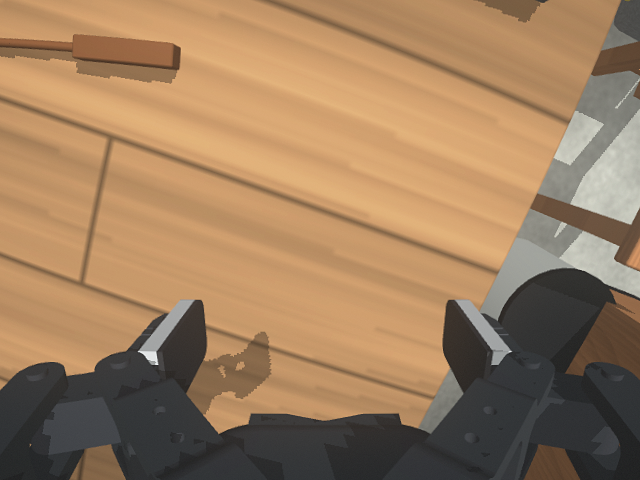

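The rod could be confused with four things in the scene picture: black handle with a long shaft (252,277), short black round-handled screwdriver (208,280), orange (300,228) and brown (198,218). I choose (252,277) and check it in a close crop.

```bash
cat > h.py <<'E'
import numpy as np, cv2
from station import manip,cams,ticket,spotter
def undist(info,uv):
    uv=np.atleast_2d(np.asarray(uv,float))
    K=np.array([[info['fx'],0,info['cx']],[0,info['fy'],info['cy']],[0,0,1]])
    return cv2.undistortPoints(uv[:,None,:],K,np.array([info['k1'],0,0,0.])).reshape(-1,2)
def w_depth(info,uv,z):
    s=undist(info,uv); z=np.asarray(z,float).reshape(-1,1)
    pc=np.c_[s*z,z]; T=np.linalg.inv(info['camera_from_world'])
    return pc@T[:3,:3].T+T[:3,3]
def w_plane(info,uv,h):
    s=undist(info,uv); T=np.linalg.inv(info['camera_from_world'])
    r=np.c_[s,np.ones(len(s))]@T[:3,:3].T; o=T[:3,3]
    return o+r*((h-o[2])/r[:,2])[:,None]
def proj(info,P):
    P=np.atleast_2d(np.asarray(P,float)); T=info['camera_from_world']
    K=np.array([[info['fx'],0,info['cx']],[0,info['fy'],info['cy']],[0,0,1]])
    return cv2.projectPoints(P[:,None,:],cv2.Rodrigues(T[:3,:3])[0],T[:3,3],K,np.array([info['k1'],0,0,0.]))[0].reshape(-1,2)
def crop(p,x0,y0,x1,y1,s,name):
    cv2.imwrite(name,cv2.resize(p[y0:y1,x0:x1],None,fx=s,fy=s,interpolation=cv2.INTER_CUBIC)[:,:,::-1])
E
python3 - <<'E'
from h import *
import cv2
p=cv2.imread("pics/scene0.png")[:,:,::-1]; q=cv2.imread("pics/side0.png")[:,:,::-1]
crop(p,330,220,510,350,4.4,"pics/c1.png"); crop(p,180,230,300,330,6,"pics/c2.png"); crop(q,150,200,310,370,3.5,"pics/c3.png")
for c in ["scene","side"]:
    i=cams.camera_info(c)
    cams.camera(c)
    for n in ["rod_grip","rod_tip","pawl_pivot","pawl_nose","handle","stand","screwdriver"]:
        r=spotter.mark_of(n,c)
        print(c,n,[(round(a['conf'],2),np.round(a['position'],1)) for a in r[:3]])
E
```

```text
scene rod_grip [(0.89, array([184.3, 220.1])), (0.79, array([295.4, 224.3])), (0.58, array([252.1, 266.9]))]
scene rod_tip [(0.88, array([254.1, 305.5])), (0.82, array([231.1, 210.5]))]
scene pawl_pivot [(0.65, array([365.9, 294.7])), (0.21, array([254.1, 266.2]))]
scene pawl_nose [(0.55, array([392.1, 277.1]))]
scene handle []
scene stand [(0.43, array([393.1, 281. ]))]
scene screwdriver [(0.75, array([208.1, 282. ]))]
side rod_grip [(0.96, array([399.8, 284.5])), (0.76, array([454.7, 221.1])), (0.63, array([367.7, 235.2]))]
side rod_tip [(0.74, array([346.9, 291.4])), (0.69, array([319.8, 221.5])), (0.63, array([445.5, 255.8]))]
side pawl_pivot [(0.98, array([257.1, 263.5]))]
side pawl_nose [(0.71, array([259.2, 261.3])), (0.65, array([240.6, 258. ]))]
side handle [(0.68, array([231.5, 212.2])), (0.6, array([243.2, 301.1]))]
side stand [(0.65, array([244.1, 302.8]))]
side screwdriver [(0.73, array([257.8, 261. ])), (0.52, array([371.7, 210.7]))]
```

View pics/c1.png

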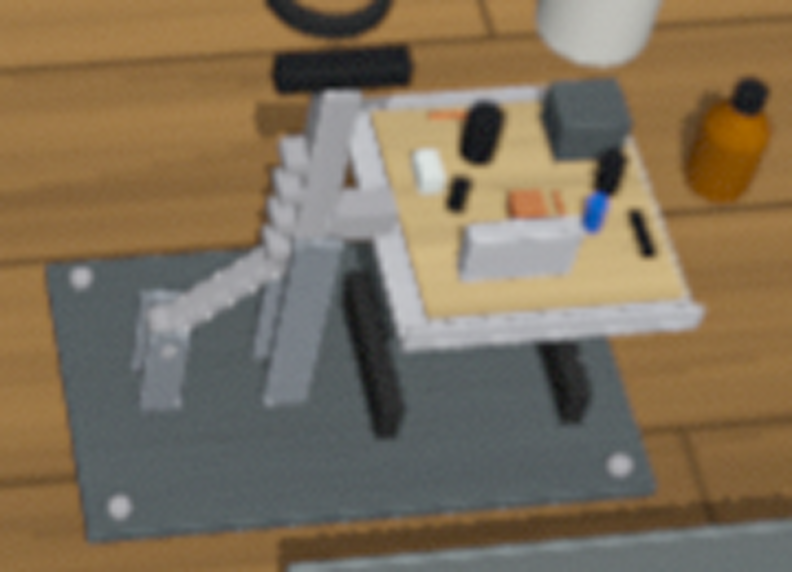

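View pics/c2.png

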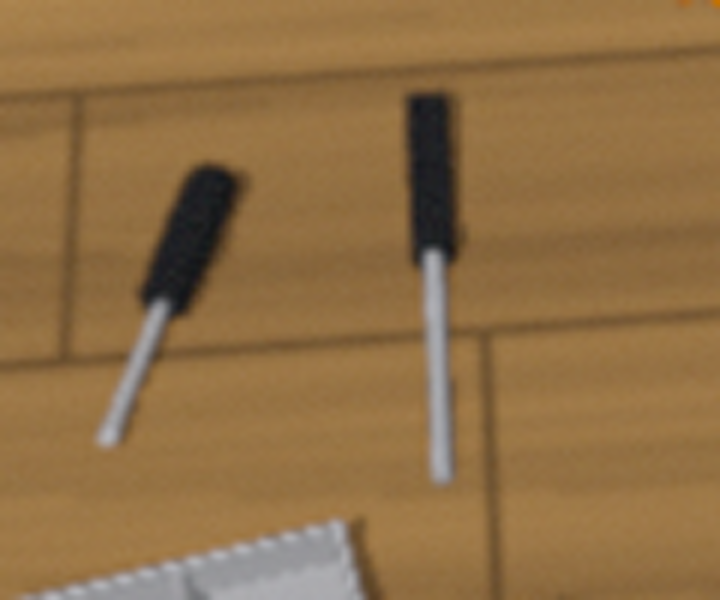

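View pics/c3.png

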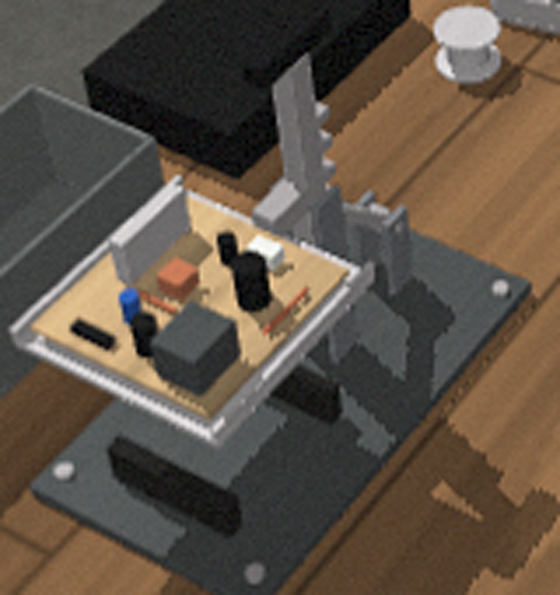

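```bash
cat > fit.py <<'E'
from h import *
from scipy.optimize import least_squares
I={c:cams.camera_info(c) for c in ["scene","side"]}
obs=[("scene",(-95,-125,12),(330+47/4.4,220+265/4.4)),("scene",(95,-125,12),(330+89/4.4,220+534/4.4)),("scene",(95,205,12),(330+655/4.4,220+488/4.4)),
("side",(-95,-125,12),(150+531/3.5,200+284/3.5)),("side",(95,205,12),(150+33/3.5,200+486/3.5)),("side",(-95,205,12),(150+268/3.5,200+600/3.5))]
def W(s,P):
    x,y,t=s; c,si=np.cos(t),np.sin(t); P=np.asarray(P,float).reshape(-1,3)
    return np.c_[x+c*P[:,0]-si*P[:,1],y+si*P[:,0]+c*P[:,1],P[:,2]]
def res(s): return np.concatenate([proj(I[c],W(s,P))[0]-uv for c,P,uv in obs])
if __name__=="__main__":
    r=least_squares(res,[700,250,0]); print(r.x,np.round(r.fun.reshape(-1,2),1))
    for c in I:
        for n,P in dict(pivot=(0,-72.6,73.4),nose=(0,-72.6+56.6,73.4+56.6),h0=(0,0,182+100),h1=(0,0,182+105),board=(0,118,0)).items(): print(c,n,proj(I[c],W(r.x,P)).round(1))
    # rod axis z=10
    s=I["scene"]
    uv=[(180+432/6,230+97/6),(180+435/6,230+255/6),(180+440/6,230+484/6)]
    print("scene rod back,front,tip",w_plane(s,uv,10).round(1))
    a=w_plane(I["side"],[(388,244),(320,221)],10); print(a)
    print('sd',w_plane(s,[(180+222/6,230+170/6),(180+108/6,230+440/6)],8).round(1))
    b=np.array([(409,261),(490,290),(404,216),(467,215),(496,250),(270,345),(213,343),(138,310)])
    print(w_plane(s,b,10).round(0))
E
python3 fit.py
```

```text
[6.27255052e+02 1.66398278e+02 8.86827171e-03] [[-1.7 -0.1]
 [-0.7  0.7]
 [ 0.1 -1. ]
 [ 0.7 -1.4]
 [-0.3  0.3]
 [-1.8  2.1]]
scene pivot [[366.2 294.3]]
scene nose [[391.1 278.9]]
scene h0 [[406.4 237.3]]
scene h1 [[406.7 235.8]]
scene board [[435.2 304.3]]
side pivot [[258.8 262.2]]
side nose [[243.6 259.8]]
side h0 [[233.2 214.6]]
side h1 [[233.  212.8]]
side board [[215.5 332.8]]
scene rod back,front,tip [[ 392.  -188.1   10. ]
 [ 485.3 -189.2   10. ]
 [ 608.4 -190.3   10. ]]
[[ 402.55597815 -197.07606753   10.        ]
 [ 614.01529672 -185.55194448   10.        ]]
sd [[ 425.7 -285.6    8. ]
 [ 571.4 -332.4    8. ]]
[[ 485.  243.   10.]
 [ 602.  439.   10.]
 [ 315.  264.   10.]
 [ 327.  454.   10.]
 [ 468.  499.   10.]
 [ 712. -153.   10.]
 [ 694. -291.   10.]
 [ 580. -484.   10.]]
```

```bash
cat > plan.py <<'E'
from h import *
from scipy.spatial.transform import Rotation as R
# plan.py: rows from the current pose to target xyz (mm), tool yaw deg (tool x dir, tool pointing down)
def rows(tx,ty,tz,yaw,n=None,start=None,vmax=45.):
    s=manip.get_state(); p=np.array(s['tool_pos']); r=R.from_quat(s['eef_rot'])
    if start is not None: p=np.array(start[:3],float); r=R.from_euler('z',start[3],degrees=True)*R.from_euler('x',180,degrees=True)
    rt=R.from_euler('z',yaw,degrees=True)*R.from_euler('x',180,degrees=True)
    t=np.array([tx,ty,tz],float)
    rv=(r.inv()*rt).as_rotvec(degrees=True)
    if n is None: n=int(max(1,np.ceil(np.linalg.norm(t-p)/vmax),np.ceil(np.linalg.norm(rv)/8.4)))
    out=[]
    for i in range(n):
        rr=r*R.from_rotvec(rv*i/n,degrees=True)
        out.append(np.r_[rr.inv().apply(t-p)/n/10,rv/n])
    print("n",n,"from",p.round(1),"d",(t-p).round(1),"rv",rv.round(2))
    for o in out: print(", ".join(f"{x:.2f}" for x in o))
def cur():
    s=manip.get_state(); e=(R.from_quat(s['eef_rot'])*R.from_euler('x',180,degrees=True)).as_euler('ZYX',degrees=True)
    print("t",round(s['clock'],2),"pos",s['tool_pos'].round(1),"yaw,pitch,roll",e.round(2),"F",s['force'].round(1),"gap",round(s['finger_gap'],1),"j",s['joints'].round(2))
E
sed -i 's/^("side",(-95,-125,12).*$/("side",(-95,-125,12),(150+531\/3.5,200+284\/3.5)),("side",(95,205,12),(150+33\/3.5,200+486\/3.5))]/' fit.py
python3 fit.py | head -5
python3 - <<'E'
from plan import *
cur()
T=np.linalg.inv(cams.camera_info("wrist")['camera_from_world']); s=manip.get_state(); r=R.from_quat(s['eef_rot'])
print("cam in tool",r.inv().apply(T[:3,3]-s['tool_pos']), r.inv().apply(T[:3,2]),r.inv().apply(T[:3,0]))
rows(420,-200,520,60)
rows(600,166,560,90.5,start=(420,-200,520,60))
E
```

```text
[ 6.27138334e+02  1.68235464e+02 -9.32767370e-04] [[-0.7 -0.6]
 [-0.4  0.2]
 [ 0.6 -0.4]
 [ 0.6 -0.5]
 [-1.2  0.2]]
t 0.95 pos [ 220.3 -611.5  404.7] yaw,pitch,roll [19.81  0.    0.  ] F [0.2 0.3 0. ] gap 85.2 j [ 1.49  0.5  -0.43  1.55  0.22  1.14 -0.21]
cam in tool [6.78577775e+01 4.68557570e-02 3.06669478e+01] [-2.65376513e-01  1.51400231e-04  9.64144846e-01] [7.76339158e-04 9.99999697e-01 5.66533073e-05]
n 11 from [ 220.3 -611.5  404.7] d [199.7 411.5 115.3] rv [ -0.     0.   -40.19]
2.98, -2.90, -1.05, -0.00, 0.00, -3.65
3.15, -2.71, -1.05, -0.00, 0.00, -3.65
3.32, -2.50, -1.05, -0.00, 0.00, -3.65
3.47, -2.29, -1.05, -0.00, 0.00, -3.65
3.61, -2.06, -1.05, -0.00, 0.00, -3.65
3.74, -1.83, -1.05, -0.00, 0.00, -3.65
3.84, -1.58, -1.05, -0.00, 0.00, -3.65
3.94, -1.34, -1.05, -0.00, 0.00, -3.65
4.02, -1.08, -1.05, -0.00, 0.00, -3.65
4.08, -0.82, -1.05, -0.00, 0.00, -3.65
4.12, -0.56, -1.05, -0.00, 0.00, -3.65
n 10 from [ 420. -200.  520.] d [180. 366.  40.] rv [  0.    0.  -30.5]
4.07, -0.27, -0.40, 0.00, 0.00, -3.05
4.08, -0.05, -0.40, 0.00, 0.00, -3.05
4.08, 0.16, -0.40, 0.00, 0.00, -3.05
4.06, 0.38, -0.40, 0.00, 0.00, -3.05
4.04, 0.59, -0.40, 0.00, 0.00, -3.05
4.00, 0.81, -0.40, 0.00, 0.00, -3.05
3.95, 1.02, -0.40, 0.00, 0.00, -3.05
3.89, 1.23, -0.40, 0.00, 0.00, -3.05
3.82, 1.43, -0.40, 0.00, 0.00, -3.05
3.74, 1.64, -0.40, 0.00, 0.00, -3.05
```

{"method": "move_arm", "body": {"commands": [3.0, -2.9, -1.05, 0, 0, -3.65, 3.15, -2.7, -1.05, 0, 0, -3.65, 3.3, -2.5, -1.05, 0, 0, -3.65, 3.5, -2.3, -1.05, 0, 0, -3.65, 3.6, -2.05, -1.05, 0, 0, -3.65, 3.75, -1.8, -1.05, 0, 0, -3.65, 3.85, -1.6, -1.05, 0, 0, -3.65, 3.95, -1.35, -1.05, 0, 0, -3.65, 4.0, -1.1, -1.05, 0, 0, -3.65, 4.1, -0.8, -1.05, 0, 0, -3.65, 4.1, -0.55, -1.05, 0, 0, -3.65]}}

```text
clock: 2.05
tool_pos: [419.9, -188.1, 522.0]
eef_rot: [0.863, 0.506, -0.002, 0.002]
force: [0.5, 0.2, 0.2]
finger_gap: 85.8
```

Run:
```python
from plan import *
cur()
p,d=cams.camera("wrist"); crop(p,0,0,640,480,1,"pics/w1.png")
rows(620,150,560,90)
```

```text
t 2.05 pos [ 419.9 -188.1  522. ] yaw,pitch,roll [ 6.079e+01  2.900e-01 -5.000e-02] F [0.5 0.2 0.2] gap 85.8 j [ 1.17  0.06 -0.84  1.84  0.05  1.26 -0.19]
n 9 from [ 423.3 -180.6  524.3] d [196.7 330.6  35.7] rv [  0.22   0.16 -28.46]
4.27, 0.17, -0.40, 0.02, 0.02, -3.16
4.25, 0.41, -0.40, 0.02, 0.02, -3.16
4.23, 0.64, -0.40, 0.02, 0.02, -3.16
4.18, 0.87, -0.40, 0.02, 0.02, -3.16
4.13, 1.10, -0.40, 0.02, 0.02, -3.16
4.06, 1.33, -0.40, 0.02, 0.02, -3.16
3.98, 1.55, -0.40, 0.02, 0.02, -3.16
3.89, 1.77, -0.40, 0.02, 0.02, -3.16
3.79, 1.98, -0.40, 0.02, 0.02, -3.16
```

View pics/w1.png

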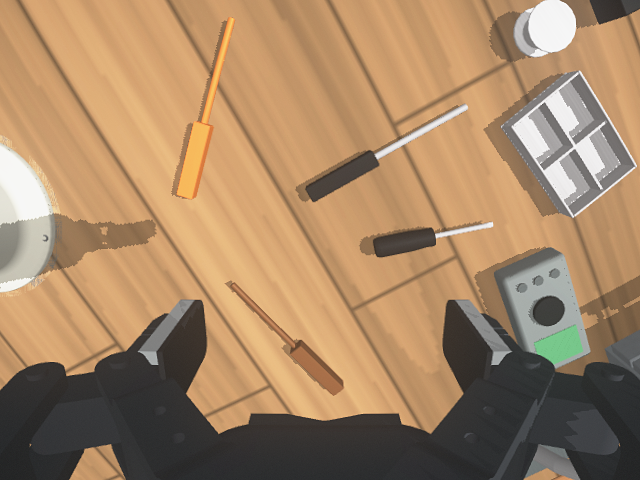

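The wrist view confirms my choice. The black square-handled rod runs from the handle at (313,190)–(377,158) to the tip at (467,106), and the screwdriver beside it at (404,242) has a round handle. I carry on to the T-handle.

{"method": "move_arm", "body": {"commands": [4.25, 0.2, -0.4, 0, 0, -3.2, 4.25, 0.4, -0.4, 0, 0, -3.2, 4.2, 0.65, -0.4, 0, 0, -3.2, 4.2, 0.85, -0.4, 0, 0, -3.2, 4.1, 1.1, -0.4, 0, 0, -3.2, 4.1, 1.35, -0.4, 0, 0, -3.2, 4.0, 1.55, -0.4, 0, 0, -3.2, 3.9, 1.75, -0.4, 0, 0, -3.2, 3.8, 2.0, -0.4, 0, 0, -3.2, 0, 0, 0, 0, 0, 0]}}

```text
clock: 3.1
tool_pos: [622.6, 161.8, 559.5]
eef_rot: [0.7, 0.714, -0.001, 0.005]
force: [-0.2, 0.8, 0.4]
finger_gap: 85.5
```

Run:
```python
from plan import *
cur()
i=cams.camera_info("wrist")
p,d=cams.camera("wrist"); crop(p,0,0,640,480,1,"pics/w2.png"); np.save("pics/w2d.npy",d); np.save("pics/w2T.npy",i['camera_from_world'])
cur()
print([(a['conf'],a['position']) for a in spotter.mark_of("handle","wrist")])
```

```text
t 3.1 pos [622.6 161.8 559.5] yaw,pitch,roll [91.13  0.49 -0.34] F [-0.2  0.8  0.4] gap 85.5 j [ 0.35  0.53 -1.01  1.35  0.45  1.5  -0.61]
t 3.15 pos [622.5 159.1 559.4] yaw,pitch,roll [90.92  0.64 -0.31] F [-0.5 -0.7  0. ] gap 85.1 j [ 0.36  0.53 -1.01  1.35  0.45  1.5  -0.61]
[(0.94, [329.4, 226.6])]
```

View pics/w2.png

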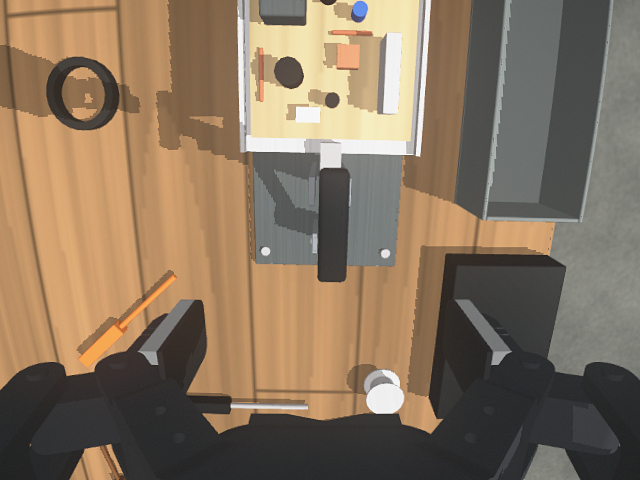

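Run:
```python
from plan import *
i=cams.camera_info("wrist")
p,d=cams.camera("wrist"); crop(p,290,140,390,300,3.7,"pics/w3.png")
cur()
def above(p,d,i,uv0,uv1):
    v,u=np.mgrid[uv0[1]:uv1[1],uv0[0]:uv1[0]]; u=u.ravel();v=v.ravel()
    W=w_depth(i,np.c_[u,v],d[v,u]); return u,v,W,p[v,u]
u,v,W,c=above(p,d,i,(240,100),(430,330))
m=(c.max(1)<60)&(W[:,2]>260)&(W[:,2]<320)
H=W[m]; print(len(H),np.percentile(H,[2,5,25,50,75,95,98],axis=0).round(1))
top=H[H[:,2]>np.median(H[:,2])-4]
hull=cv2.minAreaRect(top[:,:2].astype(np.float32)); print("rect",hull,"z",np.median(top[:,2]))
# board height
m=(c[:,0]>180)&(W[:,2]>120); 
print("board z etc")
u,v,W,c=above(p,d,i,(240,0),(430,150))
m=W[:,2]>120; print(np.percentile(W[m],[1,5,50,95,99],axis=0).round(1))
# mast below handle
```

```text
t 3.25 pos [622.4 155.1 559.7] yaw,pitch,roll [90.56  0.83 -0.34] F [ 0.  -1.2 -0.2] gap 85.3 j [ 0.36  0.52 -1.01  1.35  0.45  1.5  -0.61]
581 [[621.1 135.2 292.3]
 [621.2 136.5 292.8]
 [622.  153.5 294.1]
 [623.1 162.7 294.7]
 [626.1 170.8 295.3]
 [637.8 183.2 296.1]
 [637.9 187.3 296.4]]
rect ((629.7596435546875, 163.92648315429688), (17.013412475585938, 58.9655876159668), 0.5583770871162415) z 294.70711504171635
board z etc
[[553.3 204.3 154.3]
 [558.3 209.6 155.2]
 [630.5 264.2 166.4]
 [704.3 315.5 201.3]
 [708.4 321.8 203.3]]
```

View pics/w3.png

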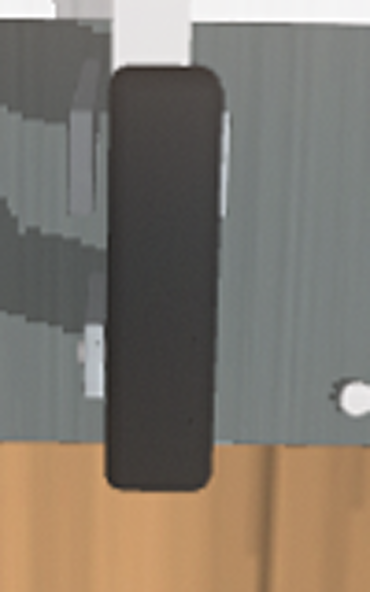

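Run:
```python
from plan import *
i=cams.camera_info("wrist"); p,d=cams.camera("wrist")
g=p.max(2)<95
n,l,s,c=cv2.connectedComponentsWithStats(g.astype(np.uint8))
k=l[230,333]; print(s[k])
m=(l==k)
cs,_=cv2.findContours(m.astype(np.uint8),cv2.RETR_EXTERNAL,cv2.CHAIN_APPROX_NONE)
q=max(cs,key=len)[:,0,:].astype(float)
W=w_plane(i,q,294.5)
print(cv2.minAreaRect(W[:,:2].astype(np.float32)))
cur()
print(np.median(d[180:260,325:340]))
# pad positions of fingertip check
```

```text
[ 262  154   88  115 4956]
((613.626708984375, 169.23818969726562), (50.15236282348633, 69.22373962402344), 0.5711303949356079)
t 3.3 pos [622.4 154.1 559.9] yaw,pitch,roll [90.47  0.87 -0.37] F [-0.3  0.7  0.7] gap 85.3 j [ 0.36  0.52 -1.01  1.35  0.45  1.5  -0.61]
239.32236
```

Run:
```python
from plan import *
i=cams.camera_info("wrist"); p,d=cams.camera("wrist")
g=(p.max(2)<70).astype(np.uint8); g[:, :300]=0; g[:, 365:]=0; g[:150]=0; g[300:]=0
g=cv2.morphologyEx(g,cv2.MORPH_OPEN,np.ones((9,9)))
q=np.argwhere(g)[:,::-1].astype(float)
W=w_plane(i,q,294.5)
print(len(q),q.min(0),q.max(0),cv2.minAreaRect(W[:,:2].astype(np.float32)))
cur()
crop(p,290,140,390,300,3.7,"pics/w4.png")
rows(629,168,460,90.3)
```

```text
2542 [318. 174.] [347. 266.] ((629.6546630859375, 162.98504638671875), (17.360008239746094, 56.4830436706543), 0.2644871771335602)
t 3.35 pos [622.4 153.5 560.2] yaw,pitch,roll [90.41  0.88 -0.39] F [-0.1 -1.2  0.6] gap 85.2 j [ 0.36  0.52 -1.01  1.35  0.45  1.5  -0.61]
n 3 from [622.4 153.5 560.2] d [   6.6   14.5 -100.2] rv [0.39 0.88 0.11]
0.53, 0.20, 3.33, 0.13, 0.29, 0.04
0.52, 0.21, 3.34, 0.13, 0.29, 0.04
0.50, 0.21, 3.34, 0.13, 0.29, 0.04
```

{"method": "move_arm", "body": {"commands": [0.5, 0.2, 3, 0.1, 0.3, 0, 0.5, 0.2, 3, 0.1, 0.3, 0, 0.5, 0.3, 2.5, 0.1, 0.2, 0, 0, 0, 1, 0, 0, 0, 0, 0, 0, 0, 0, 0]}}

```text
clock: 3.85
tool_pos: [630.7, 156.9, 465.8]
eef_rot: [0.711, 0.704, 0.001, 0.006]
force: [-0.4, 0.6, 0.6]
finger_gap: 85.2
```

Run:
```python
from plan import *
cur()
rows(629.5,168.5,448,90.3)
```

```text
t 3.85 pos [630.7 156.9 465.8] yaw,pitch,roll [89.42  0.42 -0.5 ] F [-0.4  0.6  0.6] gap 85.2 j [ 0.35  0.59 -0.97  1.47  0.51  1.34 -0.67]
n 1 from [630.7 156.9 465.8] d [ -1.2  11.6 -17.8] rv [ 0.5   0.42 -0.88]
1.17, -0.15, 1.77, 0.50, 0.42, -0.88
```

{"method": "move_arm", "body": {"commands": [0.8, -0.1, 1.0, 0.4, 0.4, -0.8, 0.5, -0.1, 0.8, 0.1, 0.1, 0, 0, 0, 0, 0, 0, 0]}}

```text
clock: 4.15
tool_pos: [629.4, 168.8, 449.7]
eef_rot: [0.707, 0.707, 0.002, 0.001]
force: [-0.7, 0.4, -1.6]
finger_gap: 85.3
```

Run:
```python
from plan import *
cams.camera("wrist")
cur()
rows(629.5,168.5,448,90.3)
```

```text
t 4.2 pos [629.6 168.6 450.2] yaw,pitch,roll [90.05 -0.11 -0.24] F [ 0.7 -0.4 -0.1] gap 85.3 j [ 0.33  0.61 -0.97  1.48  0.51  1.31 -0.68]
n 1 from [629.6 168.6 450.2] d [-0.1 -0.1 -2.2] rv [ 0.24 -0.11 -0.25]
-0.01, -0.01, 0.22, 0.24, -0.11, -0.25
```

Now close gently on the bar (no motion) and watch.

{"method": "move_arm", "body": {"commands": [0, 0, 0.2, 0, 0, 0, 0, 0, 0, 0, 0, 0, 0, 0, 0, 0, 0, 0, 0, 0, 0, 0, 0, 0, 0, 0, 0, 0, 0, 0, 0, 0, 0, 0, 0, 0, 0, 0, 0, 0, 0, 0], "gripper": 1.0}}

```text
clock: 4.9
tool_pos: [628.7, 169.6, 449.7]
eef_rot: [0.706, 0.708, 0.002, 0.001]
force: [-0.3, 0.2, 0.5]
finger_gap: 17.0
```

Run:
```python
from plan import *
p,d=cams.camera("wrist"); crop(p,150,150,500,450,2.2,"pics/w5.png")
cur()
```

```text
t 4.95 pos [628.7 169.5 449.7] yaw,pitch,roll [ 9.01e+01 -9.00e-02 -1.90e-01] F [-1.6 -0.3 -0.4] gap 16.3 j [ 0.33  0.61 -0.97  1.49  0.51  1.31 -0.68]
```

View pics/w5.png

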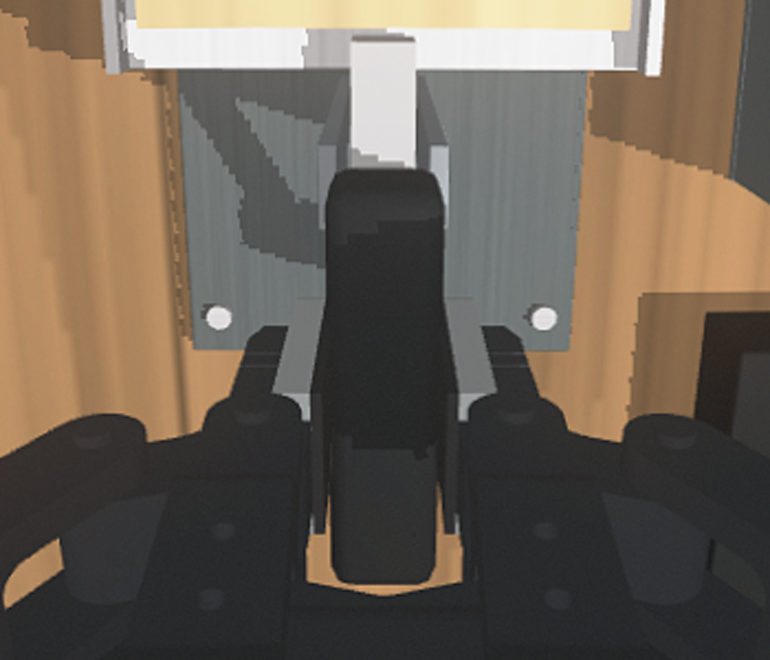

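The pads hold the bar at (385,330 in the crop), gap 17. Now I lift slowly.

{"method": "move_arm", "body": {"commands": [0, 0, -0.3, 0, 0, 0, 0, 0, -0.3, 0, 0, 0, 0, 0, -0.3, 0, 0, 0, 0, 0, -0.3, 0, 0, 0]}}

```text
clock: 5.35
tool_pos: [629.6, 168.9, 451.5]
eef_rot: [0.706, 0.708, 0.001, -0.003]
force: [4.8, 4.2, -16.3]
finger_gap: 16.6
```

Run:
```python
from plan import *
cur()
```

```text
t 5.35 pos [629.6 168.9 451.5] yaw,pitch,roll [90.16 -0.3   0.13] F [  4.8   4.2 -16.3] gap 16.6 j [ 0.33  0.61 -0.97  1.48  0.51  1.32 -0.68]
```

{"method": "move_arm", "body": {"commands": [0, 0, -0.5, 0, 0, 0, 0, 0, -0.5, 0, 0, 0, 0, 0, -0.5, 0, 0, 0, 0, 0, -0.5, 0, 0, 0]}}

```text
clock: 5.75
tool_pos: [630.8, 168.3, 459.0]
eef_rot: [0.706, 0.709, -0.0, -0.007]
force: [4.7, 3.7, -17.3]
finger_gap: 16.5
```

{"method": "move_arm", "body": {"commands": [0, 0, -0.5, 0, 0, 0, 0, 0, -0.5, 0, 0, 0, 0, 0, -0.5, 0, 0, 0]}}

```text
clock: 6.05
tool_pos: [631.7, 167.9, 464.4]
eef_rot: [0.705, 0.709, -0.002, -0.009]
force: [8.8, 6.3, -30.8]
finger_gap: 16.5
```

{"method": "move_arm", "body": {"commands": [0, 0, -0.1, 0, 0, 0, 0, 0, 0, 0, 0, 0, 0, 0, 0, 0, 0, 0]}}

```text
clock: 6.35
tool_pos: [631.9, 168.0, 464.3]
eef_rot: [0.705, 0.709, -0.002, -0.01]
force: [-1.1, 0.9, -4.4]
finger_gap: 16.7
```

Run:
```python
from plan import *
p,d=cams.camera("scene"); crop(p,330,200,510,340,4.4,"pics/c6.png"); np.save("pics/s6d.npy",d)
cur()
```

```text
t 6.4 pos [631.9 168.  464.3] yaw,pitch,roll [90.32 -0.64  0.95] F [-1.1  1.  -4.6] gap 16.6 j [ 0.34  0.61 -0.98  1.45  0.49  1.35 -0.66]
```

View pics/c6.png

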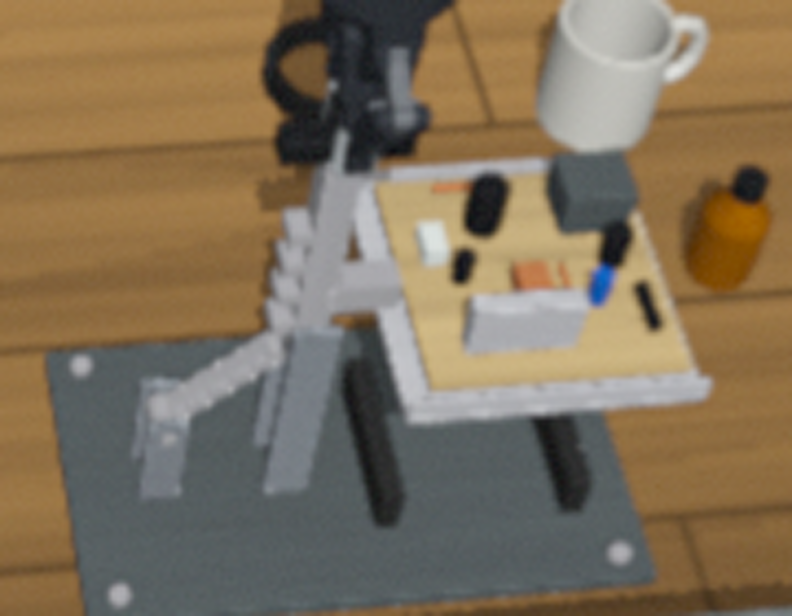

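The lift is up and the teeth are clear of the nose at about (285,330 in the crop). I release and retreat upwards.

{"method": "move_arm", "body": {"commands": [0, 0, 0, 0, 0, 0, 0, 0, 0, 0, 0, 0, 0, 0, 0, 0, 0, 0, 0, 0, 0, 0, 0, 0, 0, 0, 0, 0, 0, 0, 0, 0, -2, 0, 0, 0, 0, 0, -4, 0, 0, 0, 0, 0, -4, 0, 0, 0], "gripper": 6.0}}

```text
clock: 7.2
tool_pos: [633.2, 165.0, 563.5]
eef_rot: [0.705, 0.709, -0.006, -0.011]
force: [1.0, -0.3, 0.6]
finger_gap: 59.9
```

Run:
```python
from plan import *
cur()
i=cams.camera_info("wrist")
p,d=cams.camera("wrist"); crop(p,200,100,440,350,2.4,"pics/w6.png")
u=d[160:200,325:340]; print(w_depth(i,[(333,200)],[np.median(d[190:210,328:338])]))
# rod from side/scene; plan above rod: grip = front - 20 
rows(475,-189,330,0,vmax=40)
```

```text
t 7.2 pos [633.2 165.  563.5] yaw,pitch,roll [90.32 -0.44  1.38] F [ 1.  -0.3  0.6] gap 59.9 j [ 0.33  0.56 -1.01  1.3   0.44  1.54 -0.61]
[[632.43263631 194.72025097 308.9933486 ]]
n 12 from [633.7 165.9 571.2] d [-158.7 -354.9 -241.2] rv [-1.16  0.17 90.28]
-2.97, -1.31, 2.00, -0.10, 0.01, 7.52
-3.12, -0.91, 1.99, -0.10, 0.01, 7.52
-3.21, -0.50, 1.99, -0.10, 0.01, 7.52
-3.25, -0.08, 1.99, -0.10, 0.01, 7.52
-3.23, 0.35, 1.99, -0.10, 0.01, 7.52
-3.16, 0.76, 1.99, -0.10, 0.01, 7.52
-3.03, 1.17, 1.99, -0.10, 0.01, 7.52
-2.86, 1.55, 1.99, -0.10, 0.01, 7.52
-2.63, 1.91, 2.00, -0.10, 0.01, 7.52
-2.36, 2.23, 2.00, -0.10, 0.01, 7.52
-2.04, 2.52, 2.00, -0.10, 0.01, 7.52
-1.70, 2.76, 2.01, -0.10, 0.01, 7.52
```

View pics/w6.png

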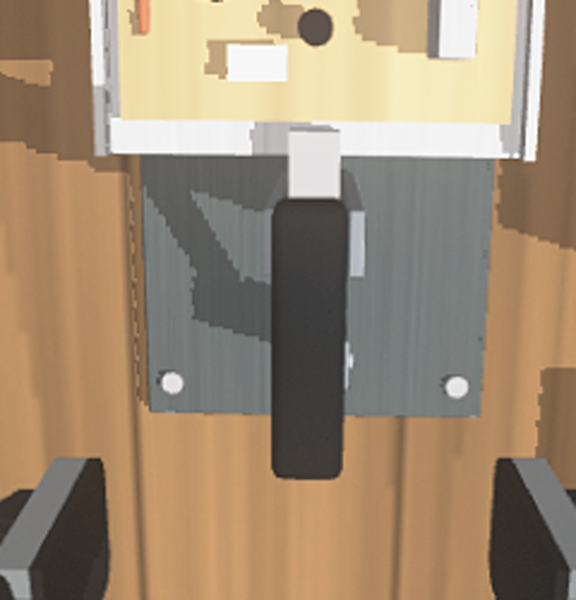

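{"method": "move_arm", "body": {"commands": [-3, -1.3, 1.0, -0.1, 0, 7.5, -3.1, -0.9, 1.0, -0.1, 0, 7.5, -3.2, -0.5, 2.0, -0.1, 0, 7.5, -3.25, -0.1, 2.0, -0.1, 0, 7.5, -3.2, 0.35, 2.0, -0.1, 0, 7.5, -3.2, 0.75, 2.0, -0.1, 0, 7.5, -3.0, 1.2, 2.0, -0.1, 0, 7.5, -2.9, 1.55, 2.0, -0.1, 0, 7.5, -2.6, 1.9, 2.0, -0.1, 0, 7.5, -2.4, 2.2, 2.0, -0.1, 0, 7.5, -2.0, 2.5, 2.0, -0.1, 0, 7.5, -1.7, 2.75, 2.0, -0.1, 0, 7.5], "gripper": 6.0}}

```text
clock: 8.45
tool_pos: [465.6, -188.7, 347.6]
eef_rot: [1.0, -0.024, 0.011, -0.001]
force: [1.0, -0.1, -0.4]
finger_gap: 59.6
```

Run:
```python
from plan import *
cams.camera("wrist"); cams.camera("wrist")
i=cams.camera_info("wrist")
p,d=cams.camera("wrist"); crop(p,0,0,640,480,1,"pics/w7.png"); np.save("pics/w7T.npy",i['camera_from_world'])
cur()
```

```text
t 8.6 pos [ 464.5 -189.8  346.6] yaw,pitch,roll [-2.65 -0.97  0.18] F [0.6 0.3 0.4] gap 60.0 j [ 0.86  0.33 -0.62  1.97  0.24  0.89 -1.49]
```

View pics/w7.png

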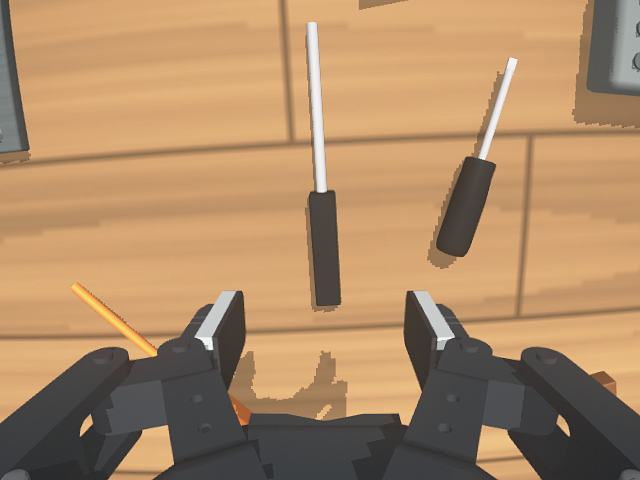

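Run:
```python
from plan import *
i=cams.camera_info("wrist")
W=w_plane(i,[(321.5,191),(326.5,305)],20); T=w_plane(i,[(312,22)],10)
print(W.round(1),T.round(1))
dv=T[0]-W[1]; a=np.degrees(np.arctan2(dv[1],dv[0])); print(a)
f=W[0]; u=np.array([np.cos(np.radians(a)),np.sin(np.radians(a))])
g=f[:2]-20*u; print("grip",g, "from tip",T[0,:2]-140*u)
rows(g[0],g[1],250,a)
```

```text
[[ 492.2 -187.7   20. ]
 [ 401.3 -187.4   20. ]] [[ 611.8 -186.5   10. ]]
0.2507733391333409
grip [ 472.21939187 -187.7784499 ] from tip [ 471.75851579 -187.06585014]
n 3 from [ 464.5 -189.8  346.6] d [  7.7   2.  -96.6] rv [-0.15 -0.97 -2.9 ]
0.20, -0.07, 3.23, -0.05, -0.32, -0.97
0.22, -0.07, 3.22, -0.05, -0.32, -0.97
0.24, -0.07, 3.22, -0.05, -0.32, -0.97
```

{"method": "move_arm", "body": {"commands": [0.2, -0.1, 3.2, 0, -0.4, -1, 0.2, -0.1, 3.2, 0, -0.4, -1, 0.25, -0.1, 3.2, -0.1, -0.3, -1, 0, 0, 1.5, 0, 0, 0, 0, 0, 0, 0, 0, 0]}}

```text
clock: 9.1
tool_pos: [478.5, -183.2, 237.2]
eef_rot: [1.0, 0.009, 0.005, 0.0]
force: [-0.7, 0.2, -0.4]
finger_gap: 59.8
```

Run:
```python
from plan import *
i=cams.camera_info("wrist")
p,d=cams.camera("wrist"); crop(p,0,0,640,480,1,"pics/w8.png"); print(i['camera_from_world'][:3,3])
cur()
rows(472,-187.5,177,0.3)
```

```text
[-192.58950147  471.99038371  338.96188471]
t 9.15 pos [ 478.9 -183.2  238.1] yaw,pitch,roll [ 1.08 -0.66 -0.08] F [0.3 0.7 0.3] gap 60.0 j [ 0.75  0.52 -0.54  2.02  0.41  0.7  -1.59]
n 2 from [ 478.9 -183.2  238.1] d [ -6.9  -4.3 -61.1] rv [ 0.08 -0.66  0.78]
-0.38, 0.21, 3.05, 0.04, -0.33, 0.39
-0.37, 0.21, 3.06, 0.04, -0.33, 0.39
```

View pics/w8.png

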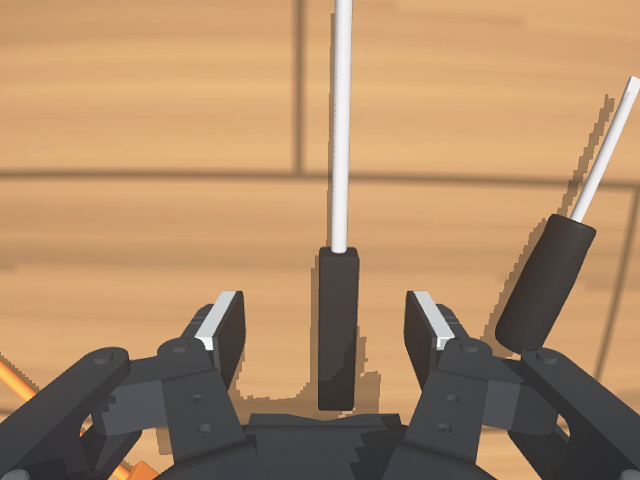

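{"method": "move_arm", "body": {"commands": [-0.4, 0.2, 2.2, 0, -0.3, 0.4, -0.3, 0.2, 2.2, 0, -0.3, 0.4, 0, 0, 1.0, 0, 0, 0, 0, 0, 0, 0, 0, 0]}}

```text
clock: 9.55
tool_pos: [477.7, -186.3, 189.0]
eef_rot: [1.0, 0.005, 0.006, 0.002]
force: [0.4, -1.2, 0.4]
finger_gap: 60.2
```

Run:
```python
from plan import *
i=cams.camera_info("wrist")
p,d=cams.camera("wrist"); crop(p,150,150,450,450,2,"pics/w9.png")
cur()
print(w_plane(i,[(321,240)],10))
rows(472,-187.5,177,0.3)
```

```text
t 9.6 pos [ 478.  -186.3  189.7] yaw,pitch,roll [ 0.53 -0.78 -0.29] F [-0.3  0.4  0.2] gap 59.9 j [ 0.71  0.6  -0.47  2.03  0.48  0.6  -1.66]
[[ 505.91408869 -185.41019518   10.        ]]
n 1 from [ 478.  -186.3  189.7] d [ -6.   -1.2 -12.7] rv [ 0.29 -0.78  0.23]
-0.62, 0.10, 1.26, 0.29, -0.78, 0.23
```

View pics/w9.png

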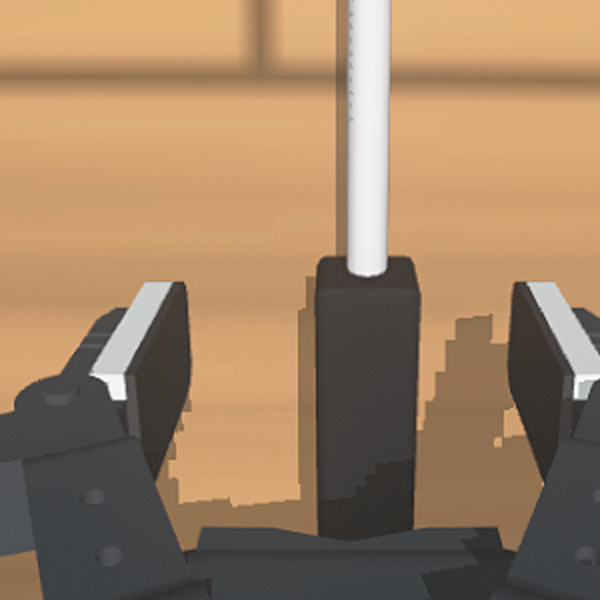

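Run:
```python
from plan import *
i=cams.camera_info("wrist")
cur()
print(w_plane(i,[(150+368/2,150+290/2),(150+365/2,150+500/2)],20), w_plane(i,[(150+369/2,150)],14))
```

```text
t 9.6 pos [ 478.  -186.3  189.7] yaw,pitch,roll [ 0.53 -0.78 -0.29] F [-0.3  0.4  0.2] gap 59.9 j [ 0.71  0.6  -0.47  2.03  0.48  0.6  -1.66]
[[ 487.76954864 -190.5510061    20.        ]
 [ 441.60747137 -190.73501715   20.        ]] [[ 540.40691828 -190.0583257    14.        ]]
```

{"method": "move_arm", "body": {"commands": [-0.7, 0.4, 0.8, 0.3, -0.8, 0.3, -0.1, 0, 0.4, 0, 0, 0, 0, 0, 0, 0, 0, 0]}}

```text
clock: 9.9
tool_pos: [471.2, -191.1, 179.6]
eef_rot: [1.0, 0.002, 0.002, 0.001]
force: [0.7, -0.2, -0.1]
finger_gap: 59.9
```

Run:
```python
from plan import *
cur(); rows(470,-190.4,177,0.3)
```

```text
t 9.9 pos [ 471.2 -191.1  179.6] yaw,pitch,roll [ 0.24 -0.17 -0.08] F [ 0.7 -0.2 -0.1] gap 59.9 j [ 0.71  0.62 -0.46  2.04  0.49  0.59 -1.65]
n 1 from [ 471.2 -191.1  179.6] d [-1.2  0.7 -2.6] rv [ 0.08 -0.17 -0.06]
-0.12, -0.07, 0.26, 0.08, -0.17, -0.06
```

{"method": "move_arm", "body": {"commands": [-0.1, -0.1, 0.2, 0, -0.2, 0, 0, 0, 0, 0, 0, 0, 0, 0, 0, 0, 0, 0, 0, 0, 0, 0, 0, 0, 0, 0, 0, 0, 0, 0, 0, 0, 0, 0, 0, 0, 0, 0, 0, 0, 0, 0], "gripper": 1.0}}

```text
clock: 10.6
tool_pos: [470.4, -190.1, 178.3]
eef_rot: [1.0, 0.002, 0.0, 0.001]
force: [-1.1, -0.5, 0.9]
finger_gap: 18.3
```

{"method": "move_arm", "body": {"commands": [0, 0, -1, 0, 0, 0, 0, 0, -2, 0, 0, 0, 0, 0, -3, 0, 0, 0, 0, 0, -3, 0, 0, 0, 0, 0, 0, 0, 0, 0]}}

```text
clock: 11.1
tool_pos: [469.6, -189.0, 271.9]
eef_rot: [1.0, 0.003, -0.002, -0.0]
force: [0.3, -0.5, -1.3]
finger_gap: 18.4
```

Run:
```python
from plan import *
cams.camera("wrist");i=cams.camera_info("wrist")
p,d=cams.camera("wrist"); crop(p,0,0,640,480,1,"pics/w10.png")
cur()
p,d=cams.camera("side"); crop(p,260,120,460,280,4,"pics/c10.png")
```

```text
t 11.2 pos [ 468.  -189.   268.8] yaw,pitch,roll [0.29 0.46 0.12] F [ 0.1 -0.4 -2.4] gap 18.5 j [ 0.8   0.47 -0.57  2.01  0.36  0.77 -1.55]
```

View pics/w10.png

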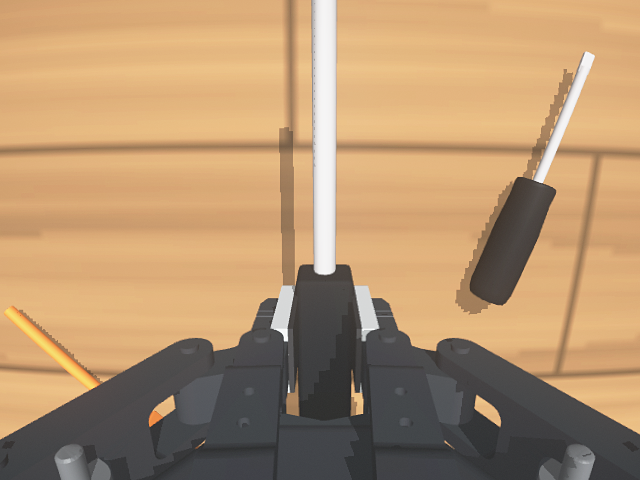

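View pics/c10.png

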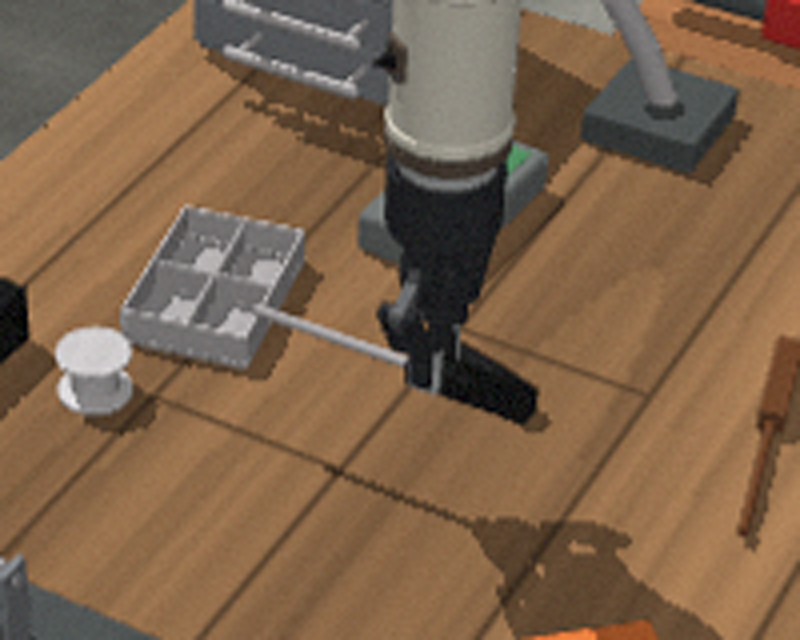

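Run:
```python
from plan import *
cur()
rows(430,135,275,0.5,n=9)
```

```text
t 11.25 pos [ 467.5 -188.9  267.8] yaw,pitch,roll [0.29 0.57 0.17] F [-0.2 -0.8 -2.3] gap 18.5 j [ 0.8   0.47 -0.57  2.01  0.36  0.77 -1.55]
n 9 from [ 467.5 -188.9  267.8] d [-37.5 323.9   7.2] rv [-0.17  0.57 -0.21]
-0.40, -3.60, -0.07, -0.02, 0.06, -0.02
-0.40, -3.60, -0.07, -0.02, 0.06, -0.02
-0.40, -3.60, -0.07, -0.02, 0.06, -0.02
-0.39, -3.60, -0.07, -0.02, 0.06, -0.02
-0.39, -3.60, -0.07, -0.02, 0.06, -0.02
-0.39, -3.60, -0.07, -0.02, 0.06, -0.02
-0.39, -3.60, -0.08, -0.02, 0.06, -0.02
-0.39, -3.60, -0.08, -0.02, 0.06, -0.02
-0.39, -3.60, -0.08, -0.02, 0.06, -0.02
```

{"method": "move_arm", "body": {"commands": [-0.7, -2.0, -0.1, 0, 0.1, 0, -0.6, -3.5, -0.1, 0, 0.1, 0, -0.5, -3.5, -0.1, 0, 0.1, 0, -0.5, -3.5, -0.1, 0, 0.1, 0, -0.4, -3.5, -0.1, 0, 0.1, 0, -0.4, -3.5, -0.1, 0, 0.1, 0, -0.4, -3.5, -0.1, 0, 0, 0, -0.3, -3.5, -0.1, 0, 0, 0, 0, -3.0, 0, 0, 0, 0, 0, 0, 0, 0, 0, 0, 0, 0, 0, 0, 0, 0]}}

```text
clock: 12.35
tool_pos: [419.5, 114.6, 264.6]
eef_rot: [1.0, 0.001, -0.012, -0.004]
force: [-0.8, -0.6, -1.7]
finger_gap: 18.5
```

Run:
```python
from plan import *
cams.camera("wrist");i=cams.camera_info("wrist")
p,d=cams.camera("wrist"); crop(p,0,0,640,480,1,"pics/w11.png"); np.save("pics/w11d.npy",d); np.save("pics/w11T.npy",i['camera_from_world'])
cur()
rows(435,135,270,0.5)
```

```text
t 12.45 pos [419.8 113.8 264.9] yaw,pitch,roll [-0.02  1.36  0.44] F [-0.4  0.3 -1.3] gap 18.2 j [ 0.26  0.39 -0.67  2.17  0.35  0.71 -2.22]
n 1 from [419.8 113.8 264.9] d [15.2 21.2  5.1] rv [-0.44  1.36 -0.53]
1.50, -2.12, -0.53, -0.44, 1.36, -0.53
```

View pics/w11.png

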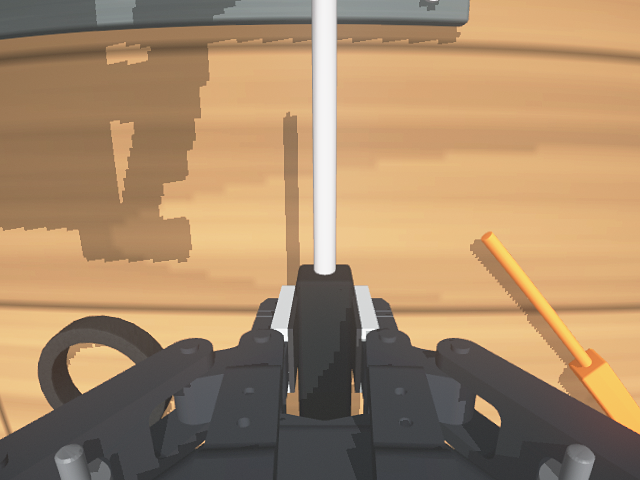

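{"method": "move_arm", "body": {"commands": [1.2, -1.8, 0.3, -0.4, -0.9, -0.5, 0.4, -0.4, 0.3, 0, -0.4, 0, 0, 0, 0, 0, 0, 0]}}

```text
clock: 12.75
tool_pos: [435.9, 131.9, 256.9]
eef_rot: [1.0, 0.001, -0.025, 0.001]
force: [0.1, -0.3, -2.6]
finger_gap: 18.6
```

Run:
```python
from plan import *
p,d=cams.camera("scene"); crop(p,330,210,450,340,4.5,"pics/c11.png")
cur()
rows(436,135,257,0.5)
```

```text
t 12.8 pos [435.9 131.7 257.1] yaw,pitch,roll [ 0.09  2.85 -0.12] F [ 0.9  0.4 -1.9] gap 18.2 j [ 0.21  0.45 -0.66  2.11  0.37  0.75 -2.26]
n 1 from [435.9 131.7 257.1] d [ 0.1  3.3 -0.1] rv [ 0.11  2.85 -0.4 ]
0.02, -0.33, 0.01, 0.11, 2.85, -0.40
```

View pics/c11.png

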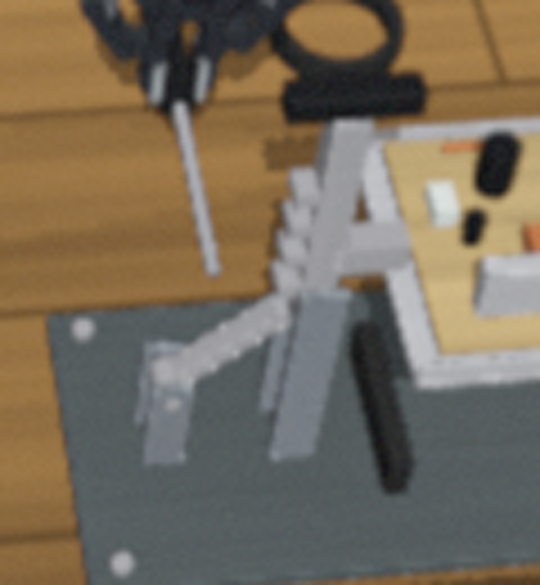

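{"method": "move_arm", "body": {"commands": [0, -0.3, 0, 0.1, 2.5, -0.4, 0, 0, 0, 0, 0.3, 0]}}

```text
clock: 13.0
tool_pos: [435.3, 132.5, 256.6]
eef_rot: [1.0, 0.003, -0.001, 0.001]
force: [0.5, 0.3, -1.4]
finger_gap: 18.6
```

```bash
cat > ov.py <<'E'
from plan import *
from fit import W
S=(629,168.3,0.005)
def tippos():
    s=manip.get_state(); r=R.from_quat(s['eef_rot']); g=s['tool_pos']+r.apply([0,0,168]); return g,s['tool_pos']+r.apply([139,0,168]),s['tool_pos']+r.apply([19,0,168])
def overlay(cam,name,box,sc,draw=True):
    g,t,f=tippos(); i=cams.camera_info(cam); p,d=cams.camera(cam)
    im=cv2.resize(p[box[1]:box[3],box[0]:box[2]],None,fx=sc,fy=sc,interpolation=cv2.INTER_CUBIC)[:,:,::-1].copy()
    def c(P): return tuple(int(round(v)) for v in ((proj(i,P)[0]-np.array(box[:2])+0.5)*sc))
    if draw:
        A=W(S,(8,-72.6,73.4)); B=W(S,(8,-16,130)); cv2.line(im,c(A),c(B),(0,0,255),1)
        cv2.line(im,c(f),c(t),(0,255,0),1)
    cv2.imwrite(name,im); return g,t
def instand(P):
    x,y,t=S; v=np.array(P)-[x,y,0]; c,s=np.cos(t),np.sin(t); return np.array([c*v[0]+s*v[1],-s*v[0]+c*v[1],v[2]])
E
python3 - <<'E'
from ov import *
g,t=overlay("scene","pics/o1.png",(330,210,450,340),4.5)
overlay("side","pics/o2.png",(200,190,340,320),4.5)
cur(); print(instand(g).round(1),instand(t).round(1))
E
```

```text
t 13.1 pos [435.5 132.2 256.6] yaw,pitch,roll [ 0.29  0.15 -0.11] F [-0.5 -0.4 -2.7] gap 18.5 j [ 0.2   0.43 -0.65  2.13  0.4   0.7  -2.28]
[-194.1  -35.1   88.6] [-55.1 -35.   88.4]
```

View pics/o1.png

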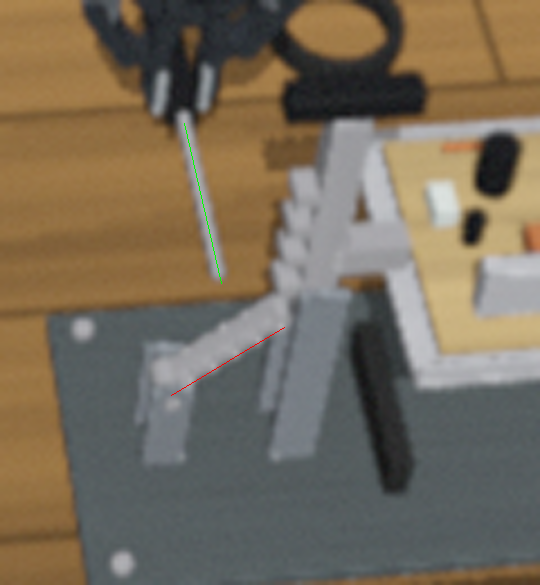

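View pics/o2.png

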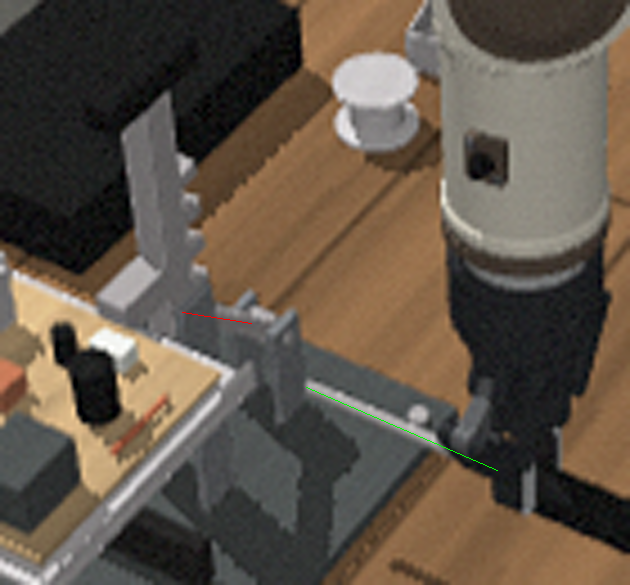

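{"method": "move_arm", "body": {"commands": [1.5, -0.1, 0, 0, 0.1, 0, 1.5, -0.1, 0, 0, 0, 0, 1.5, 0, 0, 0, 0, 0, 0, 0, 0, 0, 0, 0]}}

```text
clock: 13.5
tool_pos: [480.9, 131.7, 256.6]
eef_rot: [1.0, 0.001, -0.002, 0.002]
force: [0.6, 0.4, -2.0]
finger_gap: 18.6
```

Run:
```python
from ov import *
g,t=overlay("scene","pics/o3.png",(330,210,450,340),4.5)
cur(); print(instand(g).round(1),instand(t).round(1))
```

```text
t 13.55 pos [479.7 131.8 256.3] yaw,pitch,roll [ 0.15  0.36 -0.29] F [-0.6  0.6 -1.8] gap 18.6 j [ 0.19  0.49 -0.62  2.03  0.42  0.75 -2.26]
[-149.   -36.6   88.6] [-10. -37.  88.]
```

View pics/o3.png

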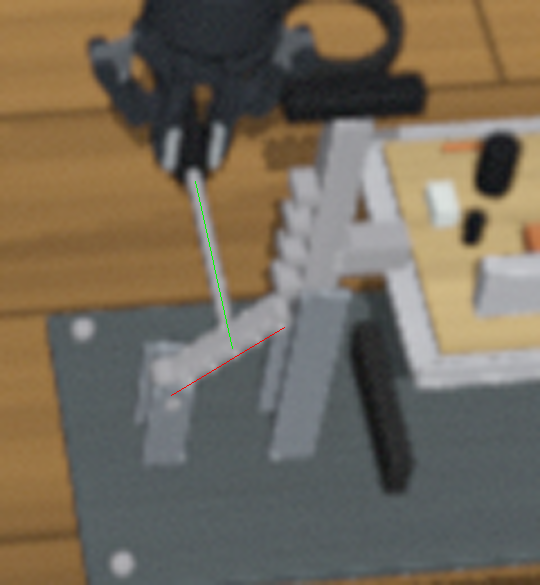

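{"method": "move_arm", "body": {"commands": [1.2, -0.2, 0, 0.2, 0.3, -0.1, 1.2, -0.1, 0, 0, 0, 0, 1.0, 0, 0, 0, 0, 0, 0, 0, 0, 0, 0, 0]}}

```text
clock: 13.95
tool_pos: [514.7, 134.6, 256.0]
eef_rot: [1.0, 0.002, -0.001, 0.001]
force: [-0.3, 0.4, -1.5]
finger_gap: 18.7
```

Run:
```python
from ov import *
g,t=overlay("scene","pics/o4.png",(330,210,450,340),4.5,False)
cur(); print(instand(g).round(1),instand(t).round(1))
```

```text
t 14.0 pos [513.9 134.6 255.8] yaw,pitch,roll [ 0.29  0.22 -0.14] F [-0.3  0.2 -1.9] gap 18.6 j [ 0.18  0.54 -0.61  1.96  0.43  0.78 -2.24]
[-115.   -33.5   88. ] [ 24.  -33.6  87.6]
```

View pics/o4.png

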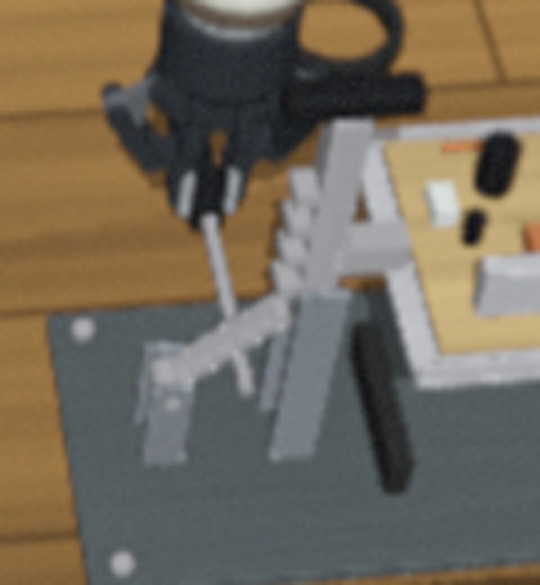

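{"method": "move_arm", "body": {"commands": [0, 0.3, -0.65, 0, 0, 0, 0, 0.4, -0.6, 0, 0, 0, 0, 0.5, -0.5, 0, 0, 0, 0, 0.6, -0.4, 0, 0, 0]}}

```text
clock: 14.4
tool_pos: [512.3, 116.9, 278.2]
eef_rot: [1.0, 0.004, -0.003, 0.001]
force: [1.4, 0.2, -2.5]
finger_gap: 18.3
```

Run:
```python
from ov import *
g,t=overlay("scene","pics/o5.png",(330,210,450,340),4.5,False)
cur(); q=instand(t);print(q.round(1), q[1]+72.6,q[2]-73.4)
```

```text
t 14.45 pos [512.7 115.5 278.7] yaw,pitch,roll [ 0.4   0.36 -0.18] F [-0.3 -0.5 -1.5] gap 18.8 j [ 0.24  0.5  -0.63  1.96  0.4   0.82 -2.18]
[ 20.9 -50.6 109.3] 21.95647271311931 35.8748579291493
```

View pics/o5.png

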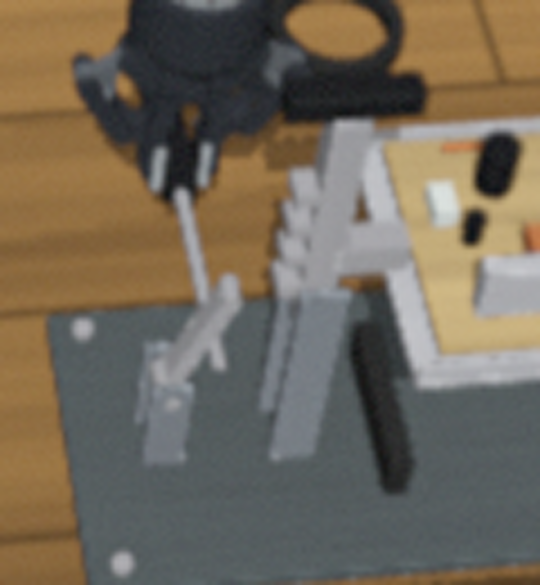

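{"method": "move_arm", "body": {"commands": [0, 0.65, -0.3, 0, 0, 0, 0, 0.7, -0.2, 0, 0, 0, 0, 0.7, -0.1, 0, 0, 0, 0, 0.7, 0, 0, 0, 0, 0, 0.6, 0, 0, 0, 0, 0, 0, 0, 0, 0, 0, 0, 0, 0, 0, 0, 0]}}

```text
clock: 15.15
tool_pos: [513.0, 76.7, 285.8]
eef_rot: [1.0, 0.002, -0.003, 0.002]
force: [0.3, -0.1, -1.1]
finger_gap: 18.8
```

Run:
```python
from ov import *
g,t=overlay("scene","pics/o6.png",(330,210,450,340),4.5,False)
cur(); q=instand(t);print(q.round(1), q[1]+72.6,q[2]-73.4)
```

```text
t 15.2 pos [513.   76.7 285.7] yaw,pitch,roll [ 0.2   0.33 -0.28] F [-0.6  0.  -1.7] gap 18.6 j [ 0.32  0.47 -0.64  1.97  0.38  0.83 -2.1 ]
[ 21.6 -92.1 117. ] -19.467261400701787 43.58619088467418
```

View pics/o6.png

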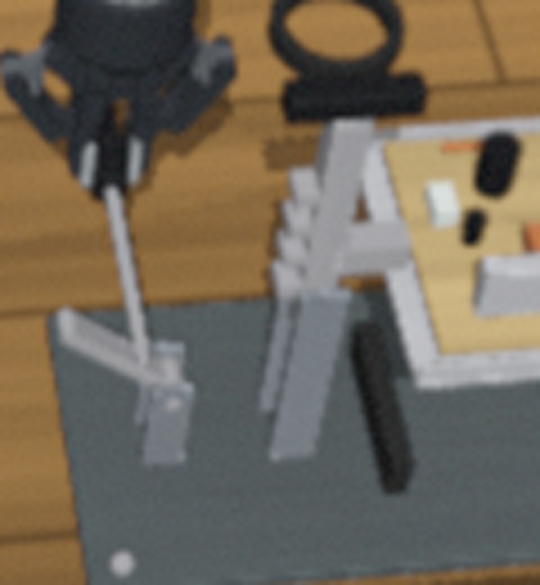

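The pawl is thrown right back: its nose is at (65,320) in the crop, with the rod at (140,350) no longer holding it. I withdraw the rod up and back.

{"method": "move_arm", "body": {"commands": [0, -0.4, -1.2, 0, 0, 0, -0.5, -0.2, -1.0, 0, 0, 0, -2.5, 0, -0.5, 0, 0, 0, -3.5, 0, 0, 0, 0, 0, -3.5, 1.0, 0, 0, 0, 0, -0.5, 3.5, 0, 0, 0, 0, 0, 4, 0, 0, 0, 0, 0.5, 4, 0, 0, 0, 0, 0.5, 4, 0, 0, 0, 0, 0.5, 4, 0, 0, 0, 0]}}

```text
clock: 16.2
tool_pos: [421.6, -114.0, 323.4]
eef_rot: [1.0, 0.015, 0.002, 0.003]
force: [0.9, 1.1, -1.8]
finger_gap: 18.5
```

Run:
```python
from ov import *
cur()
rows(470,-190,270,0.3)
```

```text
t 16.2 pos [ 421.6 -114.   323.4] yaw,pitch,roll [ 1.7  -0.28 -0.29] F [ 0.9  1.1 -1.8] gap 18.5 j [ 0.76  0.25 -0.63  2.14  0.21  0.8  -1.54]
n 3 from [ 421.6 -114.   323.4] d [ 48.4 -76.  -53.4] rv [ 0.29 -0.29  1.4 ]
1.53, 2.57, 1.80, 0.10, -0.10, 0.47
1.55, 2.56, 1.79, 0.10, -0.10, 0.47
1.58, 2.55, 1.79, 0.10, -0.10, 0.47
```

{"method": "move_arm", "body": {"commands": [1.5, 1.8, 2.0, 0.1, -0.1, 0.5, 1.5, 2.0, 2.0, 0.1, -0.1, 0.5, 1.5, 2.2, 2.0, 0.1, -0.1, 0.5, 0, 0, 0, 0, 0, 0, 0, 0, 0, 0, 0, 0]}}

```text
clock: 16.7
tool_pos: [471.1, -180.3, 267.7]
eef_rot: [1.0, -0.002, 0.004, 0.003]
force: [0.0, 1.3, -2.1]
finger_gap: 18.3
```

Run:
```python
from ov import *
cams.camera("wrist"); p,d=cams.camera("wrist"); crop(p,0,0,640,480,1,"pics/w12.png")
g,t=overlay("side","pics/o7.png",(260,120,460,280),4)
cur()
rows(470,-190,190,0.3)
```

```text
t 16.85 pos [ 470.8 -180.1  268.2] yaw,pitch,roll [-0.22 -0.48 -0.38] F [-0.2  0.4 -1.8] gap 18.4 j [ 0.75  0.45 -0.53  2.02  0.34  0.74 -1.56]
n 2 from [ 470.8 -180.1  268.2] d [ -0.8  -9.9 -78.2] rv [ 0.39 -0.48 -0.52]
-0.07, 0.47, 3.91, 0.19, -0.24, -0.26
-0.06, 0.48, 3.91, 0.19, -0.24, -0.26
```

View pics/w12.png

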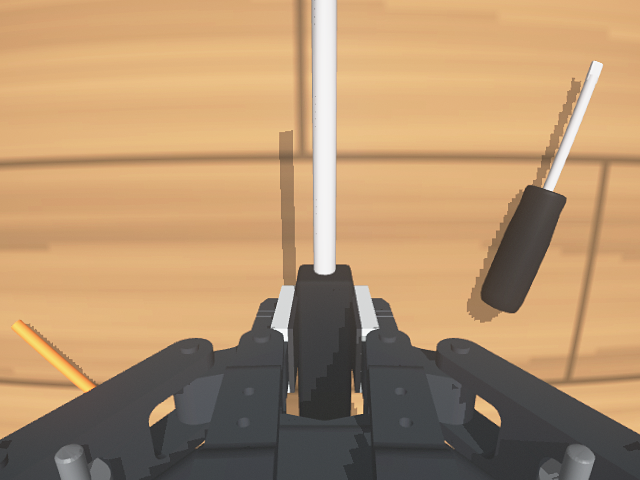

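View pics/o7.png

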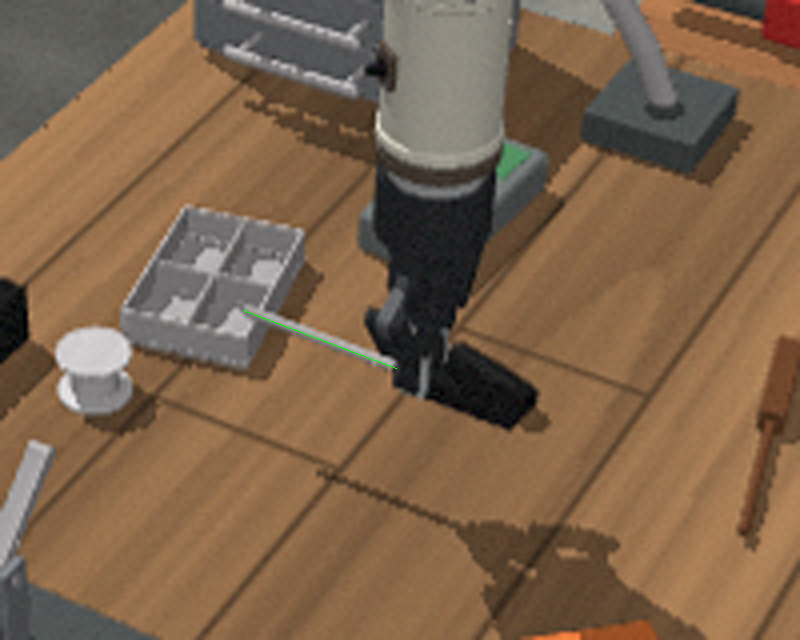

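{"method": "move_arm", "body": {"commands": [-0.1, 0.3, 3, 0.2, -0.3, -0.3, 0, 0.3, 2.5, 0.2, -0.2, -0.2, 0, 0, 1.5, 0, 0, 0, 0, 0, 0, 0, 0, 0, 0, 0, 0, 0, 0, 0]}}

```text
clock: 17.35
tool_pos: [471.7, -183.1, 201.9]
eef_rot: [1.0, 0.006, 0.004, 0.002]
force: [1.0, -1.0, -1.6]
finger_gap: 18.5
```

Run:
```python
from ov import *
cams.camera("wrist")
cur()
rows(470,-190,178.5,0.3)
```

```text
t 17.4 pos [ 471.7 -183.   202. ] yaw,pitch,roll [ 0.64 -0.42 -0.19] F [-0.1 -0.  -2.2] gap 18.7 j [ 0.7   0.57 -0.46  2.04  0.43  0.62 -1.62]
n 1 from [ 471.7 -183.   202. ] d [ -1.7  -7.  -23.5] rv [ 0.19 -0.42  0.34]
-0.20, 0.69, 2.35, 0.19, -0.42, 0.34
```

{"method": "move_arm", "body": {"commands": [0, 0.2, 1.2, 0.2, -0.4, 0.2, 0, 0.1, 0.6, 0, 0, 0, 0, 0, 0.3, 0, 0, 0, 0, 0, 0, 0, 0, 0]}}

```text
clock: 17.8
tool_pos: [473.1, -186.6, 181.7]
eef_rot: [1.0, 0.004, 0.002, 0.001]
force: [-0.5, -0.3, -1.6]
finger_gap: 18.8
```

Run:
```python
from ov import *
cur()
```

```text
t 17.8 pos [ 473.1 -186.6  181.7] yaw,pitch,roll [ 0.42 -0.21 -0.09] F [-0.5 -0.3 -1.6] gap 18.8 j [ 0.68  0.61 -0.44  2.04  0.46  0.59 -1.64]
```

{"method": "move_arm", "body": {"commands": [0, 0, 0.25, 0.1, -0.2, 0, 0, 0, 0.1, 0, 0, 0, 0, 0, 0.1, 0, 0, 0]}}

```text
clock: 18.1
tool_pos: [473.2, -186.5, 178.2]
eef_rot: [1.0, 0.004, -0.0, 0.0]
force: [-6.4, 3.2, 20.9]
finger_gap: 18.3
```

{"method": "move_arm", "body": {"commands": [0, 0, -0.05, 0, 0, 0, 0, 0, 0, 0, 0, 0]}}

```text
clock: 18.3
tool_pos: [473.6, -186.5, 179.4]
eef_rot: [1.0, 0.004, 0.0, 0.001]
force: [-0.2, 0.1, -2.5]
finger_gap: 18.5
```

{"method": "move_arm", "body": {"commands": [0, 0, 0, 0, 0, 0, 0, 0, 0, 0, 0, 0, 0, 0, 0, 0, 0, 0, 0, 0, 0, 0, 0, 0, 0, 0, 0, 0, 0, 0, 0, 0, 0, 0, 0, 0], "gripper": 5.0}}

```text
clock: 18.9
tool_pos: [474.1, -186.7, 179.6]
eef_rot: [1.0, 0.004, 0.001, 0.001]
force: [0.2, 1.1, 0.6]
finger_gap: 50.0
```

{"method": "move_arm", "body": {"commands": [0, 0, -2, 0, 0, 0, 0, 0, -4, 0, 0, 0, 0, 0, -4, 0, 0, 0, 0, 0, -4, 0, 0, 0]}}

```text
clock: 19.3
tool_pos: [471.3, -185.6, 317.7]
eef_rot: [1.0, 0.004, -0.006, -0.003]
force: [-0.1, -1.2, 0.3]
finger_gap: 50.1
```

Run:
```python
from ov import *
cams.camera("wrist"); p,d=cams.camera("wrist"); crop(p,0,0,640,480,1,"pics/w13.png")
g,t=overlay("side","pics/o8.png",(200,120,460,310),3,False)
cur()
rows(560,50,480,60)
```

```text
t 19.45 pos [ 473.  -186.2  319.5] yaw,pitch,roll [0.44 0.25 0.08] F [-0.9 -1.7 -0.5] gap 50.1 j [ 0.81  0.39 -0.58  1.97  0.28  0.86 -1.49]
n 8 from [ 473.  -186.2  319.5] d [ 87.  236.2 160.5] rv [ -0.21   0.18 -59.56]
1.10, -2.95, -2.01, -0.03, 0.02, -7.44
1.47, -2.78, -2.01, -0.03, 0.02, -7.44
1.82, -2.56, -2.01, -0.03, 0.02, -7.44
2.14, -2.30, -2.01, -0.03, 0.02, -7.44
2.42, -2.01, -2.01, -0.03, 0.02, -7.44
2.66, -1.68, -2.01, -0.03, 0.02, -7.44
2.86, -1.32, -2.01, -0.03, 0.02, -7.44
3.00, -0.93, -2.01, -0.03, 0.02, -7.44
```

View pics/w13.png

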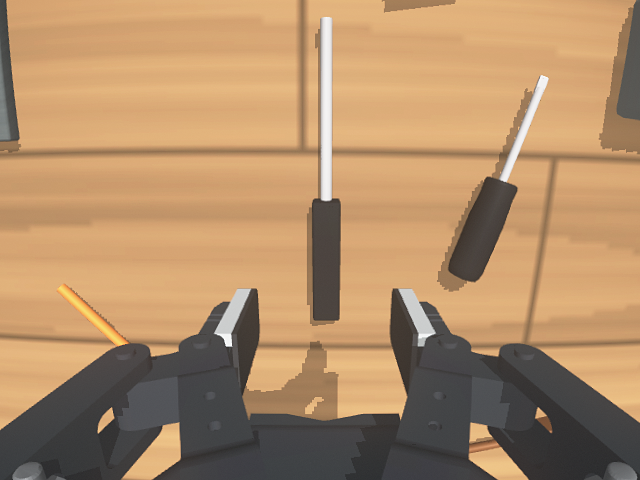

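View pics/o8.png

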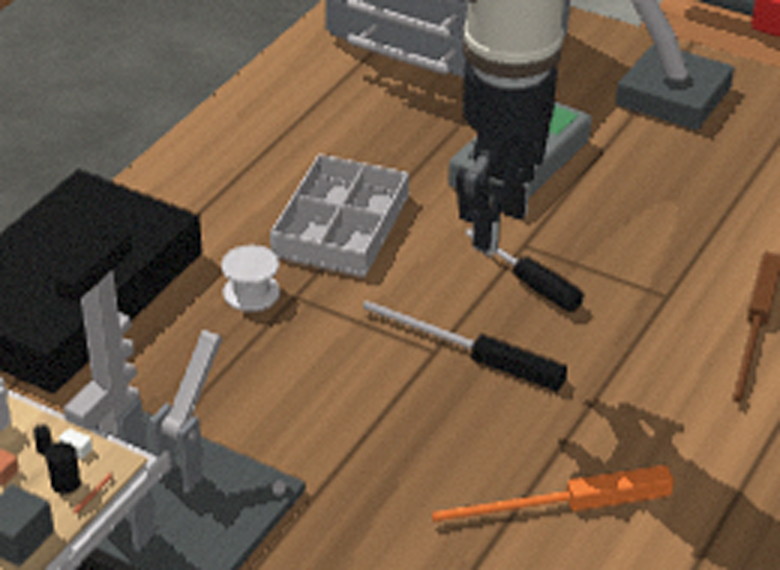

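{"method": "move_arm", "body": {"commands": [1.1, -2.9, -2.5, 0, 0, -7.4, 1.5, -2.8, -2.5, 0, 0, -7.4, 1.8, -2.6, -2.5, 0, 0, -7.4, 2.1, -2.3, -2.5, 0, 0, -7.4, 2.4, -2.0, -2.5, 0, 0, -7.4, 2.7, -1.7, -2.5, 0, 0, -7.4, 2.9, -1.3, -2.5, 0, 0, -7.4, 3.0, -0.9, -2.5, 0, 0, -7.4, 0, 0, 0, 0, 0, 0], "gripper": 0}}

```text
clock: 20.35
tool_pos: [558.7, 56.7, 515.2]
eef_rot: [0.858, 0.513, -0.008, -0.008]
force: [0.4, 1.5, 0.0]
finger_gap: -0.0
```

Run:
```python
from ov import *
cur()
rows(629.8,168.5,525,90.3)
```

```text
t 20.35 pos [558.7  56.7 515.2] yaw,pitch,roll [61.71  0.33  1.24] F [0.4 1.5 0. ] gap -0.0 j [ 0.58  0.35 -0.94  1.62  0.28  1.34 -0.89]
n 4 from [558.7  56.7 515.2] d [ 71.1 111.8   9.8] rv [-1.300e+00  1.000e-02 -2.859e+01]
3.30, 0.24, -0.27, -0.32, 0.00, -7.15
3.25, 0.65, -0.27, -0.32, 0.00, -7.15
3.14, 1.05, -0.26, -0.32, 0.00, -7.15
2.99, 1.43, -0.25, -0.32, 0.00, -7.15
```

{"method": "move_arm", "body": {"commands": [3.2, 0.2, -0.6, -0.3, 0, -7.1, 3.2, 0.65, -0.3, -0.3, 0, -7.1, 3.0, 1.0, -0.3, -0.3, 0, -7.1, 2.5, 1.3, -0.2, -0.3, 0, -7.1, 0, 0, 0, 0, 0, 0, 0, 0, 0, 0, 0, 0]}}

```text
clock: 20.95
tool_pos: [628.9, 160.5, 516.1]
eef_rot: [0.703, 0.711, -0.008, -0.003]
force: [0.4, -0.5, -0.7]
finger_gap: 0.6
```

Run:
```python
from ov import *
cur()
rows(629.8,168.5,490,90.3)
```

```text
t 20.95 pos [628.9 160.5 516.1] yaw,pitch,roll [90.65  0.37  0.9 ] F [ 0.4 -0.5 -0.7] gap 0.6 j [ 0.34  0.57 -0.99  1.39  0.47  1.45 -0.62]
n 1 from [628.9 160.5 516.1] d [  0.9   8.  -26.1] rv [-0.9   0.37  0.35]
0.81, 0.14, 2.60, -0.90, 0.37, 0.35
```

{"method": "move_arm", "body": {"commands": [0.7, 0.1, 1.2, -0.9, 0.4, 0.3, 0, 0, 0.7, 0, 0, 0, 0, 0, 0, 0, 0, 0]}}

```text
clock: 21.25
tool_pos: [629.2, 163.6, 493.1]
eef_rot: [0.708, 0.706, -0.003, -0.0]
force: [-0.3, -0.0, -1.1]
finger_gap: -0.2
```

Run:
```python
from ov import *
p,d=cams.camera("wrist"); crop(p,150,100,500,400,2.2,"pics/w14.png")
overlay("side","pics/o9.png",(180,150,300,320),3.5,False)
cur()
```

```text
t 21.35 pos [629.4 163.9 494.4] yaw,pitch,roll [89.9   0.17  0.16] F [ 0.5 -0.2  0.3] gap 0.0 j [ 0.34  0.58 -0.98  1.43  0.48  1.39 -0.65]
```

View pics/w14.png

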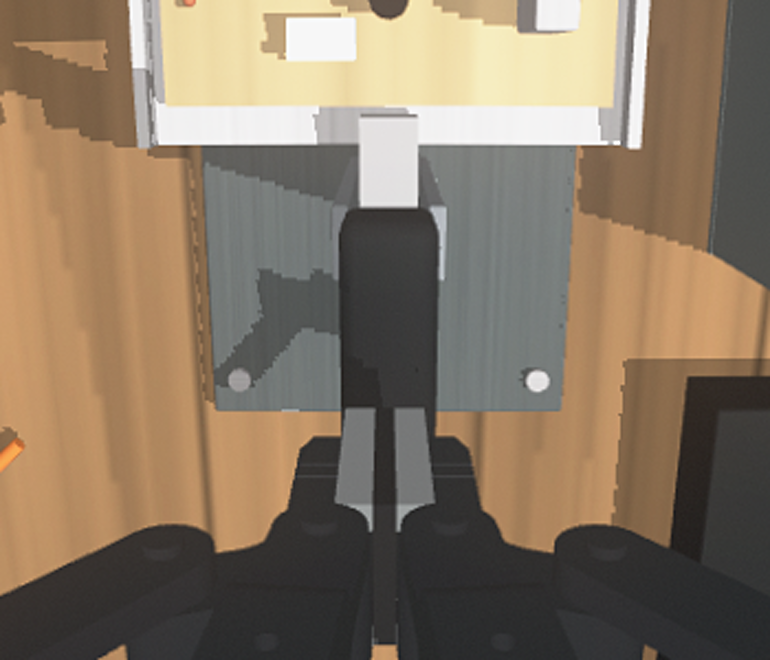

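View pics/o9.png

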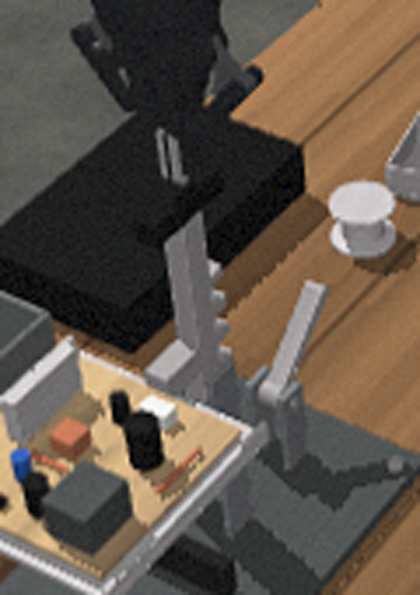

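The shut fingertips are centred over the bar. I touch down and press slowly.

{"method": "move_arm", "body": {"commands": [0.4, 0, 0.5, 0, 0, 0, 0, 0, 0.4, 0, 0, 0, 0, 0, 0.3, 0, 0, 0, 0, 0, 0.3, 0, 0, 0]}}

```text
clock: 21.75
tool_pos: [629.6, 167.2, 480.7]
eef_rot: [0.709, 0.706, -0.001, 0.001]
force: [-1.6, 0.4, 4.8]
finger_gap: 0.1
```

Run:
```python
from ov import *
cur()
```

```text
t 21.75 pos [629.6 167.2 480.7] yaw,pitch,roll [ 8.975e+01  1.800e-01 -1.000e-02] F [-1.6  0.4  4.8] gap 0.1 j [ 0.33  0.59 -0.97  1.44  0.49  1.37 -0.67]
```

Contact at 481. I keep pressing at a few mm per row.

{"method": "move_arm", "body": {"commands": [0, 0, 0.4, 0, 0, 0, 0, 0, 0.4, 0, 0, 0, 0, 0, 0.4, 0, 0, 0, 0, 0, 0.4, 0, 0, 0, 0, 0, 0.4, 0, 0, 0, 0, 0, 0.4, 0, 0, 0, 0, 0, 0.4, 0, 0, 0, 0, 0, 0.4, 0, 0, 0]}}

```text
clock: 22.55
tool_pos: [629.4, 167.3, 448.2]
eef_rot: [0.709, 0.706, -0.001, 0.002]
force: [-2.0, -1.4, 4.6]
finger_gap: 0.1
```

Run:
```python
from ov import *
overlay("scene","pics/o10.png",(330,190,510,340),4,False)
cur()
```

```text
t 22.6 pos [629.4 167.3 447.4] yaw,pitch,roll [ 8.975e+01  2.000e-01 -8.000e-02] F [-0.1  0.4  2.1] gap 0.2 j [ 0.33  0.61 -0.96  1.49  0.51  1.31 -0.68]
```

View pics/o10.png

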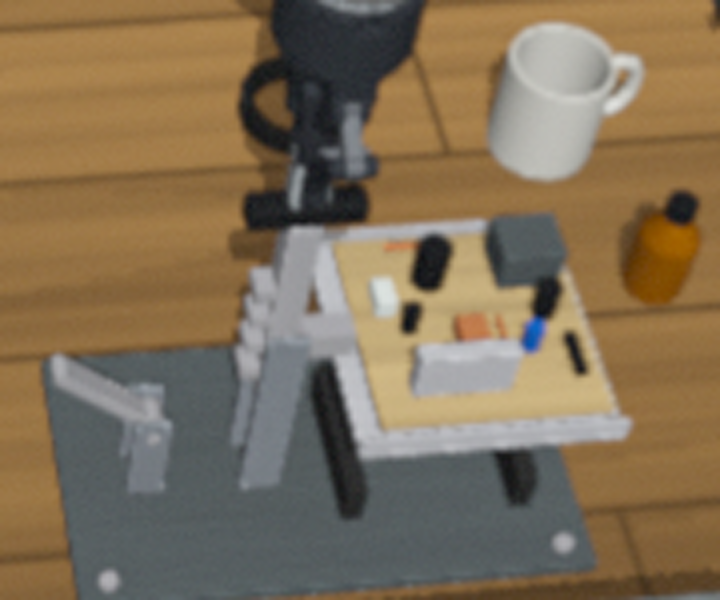

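{"method": "move_arm", "body": {"commands": [0, 0, 0.4, 0, 0, 0, 0, 0, 0.4, 0, 0, 0, 0, 0, 0.4, 0, 0, 0, 0, 0, 0.4, 0, 0, 0, 0, 0, 0.4, 0, 0, 0, 0, 0, 0.4, 0, 0, 0, 0, 0, 0.4, 0, 0, 0, 0, 0, 0.4, 0, 0, 0, 0, 0, 0.4, 0, 0, 0, 0, 0, 0.4, 0, 0, 0, 0, 0, 0.4, 0, 0, 0, 0, 0, 0.4, 0, 0, 0]}}

```text
clock: 23.8
tool_pos: [629.5, 167.2, 395.8]
eef_rot: [0.709, 0.706, -0.001, 0.002]
force: [-2.0, -1.2, 4.5]
finger_gap: 0.0
```

{"method": "move_arm", "body": {"commands": [0, 0, 0.4, 0, 0, 0, 0, 0, 0.4, 0, 0, 0, 0, 0, 0.4, 0, 0, 0, 0, 0, 0.4, 0, 0, 0, 0, 0, 0.4, 0, 0, 0]}}

```text
clock: 24.3
tool_pos: [629.5, 167.3, 374.0]
eef_rot: [0.709, 0.706, -0.001, 0.002]
force: [-3.1, -0.6, 5.6]
finger_gap: 0.0
```

Run:
```python
from ov import *
cur()
```

```text
t 24.3 pos [629.5 167.3 374. ] yaw,pitch,roll [89.76  0.18 -0.09] F [-3.1 -0.6  5.6] gap 0.0 j [ 0.31  0.67 -0.92  1.57  0.57  1.19 -0.73]
```

{"method": "move_arm", "body": {"commands": [0, 0, 0.25, 0, 0, 0, 0, 0, 0.25, 0, 0, 0, 0, 0, 0.25, 0, 0, 0]}}

```text
clock: 24.6
tool_pos: [629.5, 167.2, 365.3]
eef_rot: [0.709, 0.706, -0.001, 0.002]
force: [-1.4, -1.4, 4.1]
finger_gap: -0.2
```

{"method": "move_arm", "body": {"commands": [0, 0, 0.15, 0, 0, 0, 0, 0, 0.15, 0, 0, 0]}}

```text
clock: 24.8
tool_pos: [629.5, 167.4, 364.5]
eef_rot: [0.709, 0.706, -0.001, 0.002]
force: [-6.0, -2.6, 17.4]
finger_gap: -0.2
```

{"method": "move_arm", "body": {"commands": [0, 0, 0.2, 0, 0, 0, 0, 0, 0.2, 0, 0, 0]}}

```text
clock: 25.0
tool_pos: [629.3, 167.7, 364.5]
eef_rot: [0.709, 0.705, -0.001, 0.003]
force: [-6.3, -2.8, 15.7]
finger_gap: -0.1
```

The lift stops firmly at TCP z 364.5, against 364 expected at home. I back off.

{"method": "move_arm", "body": {"commands": [0, 0, -0.3, 0, 0, 0, 0, 0, -2, 0, 0, 0, 0, 0, -4, 0, 0, 0, 0, 0, -5, 0, 0, 0, -2, 0, -5, 0, 0, 0, -5, 0, 0, 0, 0, 0, -5, 0, 0, 0, 0, 0, -5, 0, 0, 0, 0, 0, -4, 0, 0, 0, 0, 0, 0, 0, 0, 0, 0, 0, 0, 0, 0, 0, 0, 0]}}

```text
clock: 26.1
tool_pos: [629.4, -47.2, 525.8]
eef_rot: [0.707, 0.707, -0.001, 0.002]
force: [0.5, 0.9, -0.5]
finger_gap: 0.1
```

Run:
```python
from ov import *
p,d=cams.camera("scene"); crop(p,0,0,640,480,1.2,"pics/f1.png")
i=cams.camera_info("wrist"); p2,d2=cams.camera("wrist"); crop(p2,0,0,640,480,1,"pics/f2.png")
overlay("side","pics/f3.png",(150,190,350,350),4,False)
cur()
```

```text
t 26.25 pos [629.3 -45.3 526. ] yaw,pitch,roll [90.16  0.26 -0.1 ] F [-0.9  0.2  0.3] gap -0.2 j [ 0.7   0.52 -1.    1.43  0.44  1.42 -0.3 ]
```

View pics/f1.png

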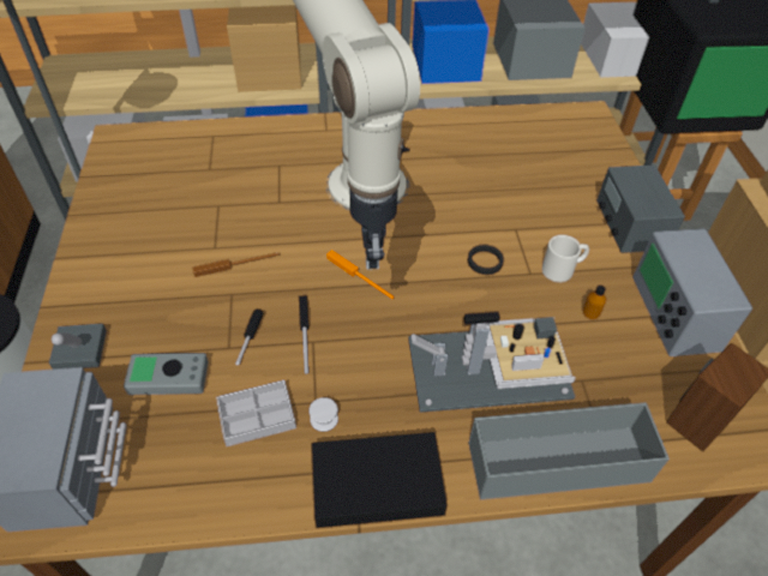

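View pics/f2.png

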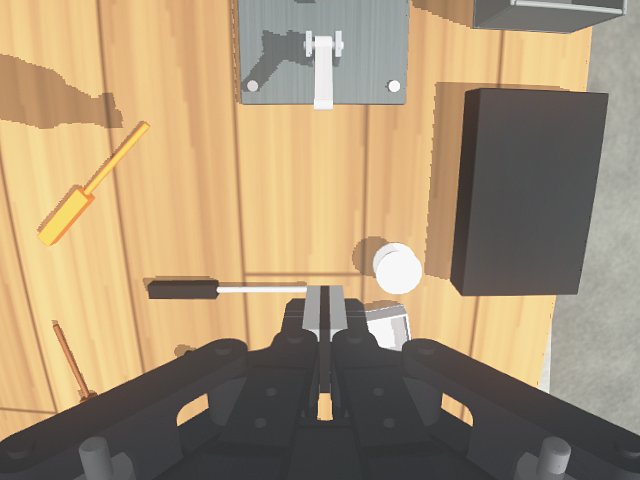

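View pics/f3.png

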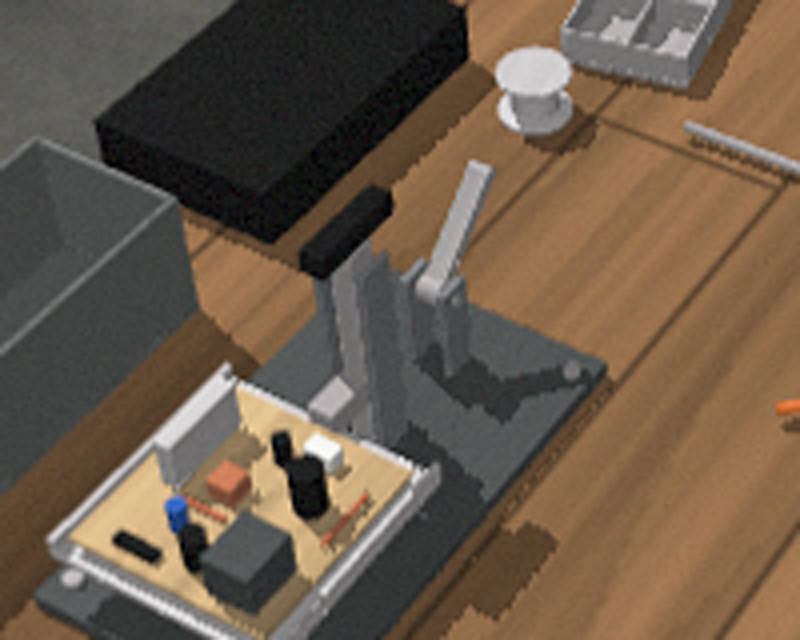

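Run:
```python
from station import ticket
print(ticket.close_job())
```

```text
the job is handed in; nothing more can be done
None
```

The job is done in the order asked and handed in at about 26 s; no verdict is reported.

- **Lift raised:** I gripped the T-handle and raised it to the top stop. The upward pull rose to 31 N there, and the bar top then measured 309 mm, the height expected for 0.118 m.
- **Pawl thrown back:** I slid the rod's shaft under the pawl and swung it over backwards along its own arc. The force readings stayed at the rod's own weight, so the pawl was not forced, and only the rod touched it.
- **Rod laid down:** It lies flat on the bench near where it started. As it touched down, the force on the gripper reached about 21 N, more than I meant; I eased off before opening the fingers.
- **Lift home:** I pressed the T-handle down with closed fingertips at about 4–6 N. It stopped firmly at the pads, with a reading of 16–17 N. The handle top was then at 191.5 mm, against 191 mm expected.

In the last pictures the lift was down, the pawl was still thrown back, the rod was flat, and the gripper was clear of everything. The other things on the bench looked undisturbed by eye; I did not measure their positions again. No check failed or disagreed beyond the 1–4 mm spread in the position estimates, which I corrected close up.

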